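# Hold the irrigation valve down in its jig

## Task

Put the pump valve together in the blue-cheeked jig: set the brass valve body on the sprung pad between the cheeks, then the black spacer on it, then the green top disc, each lying flat, and let go of each one before you fetch the next. Then push down on the green disc with the fingers, against the spring, until its top is flush with the top of the blue cheeks, and finish while still holding it there so that I can fit the retaining clip. Leave the orange tub, padlock, funnel and rain gauge cup where they are.

Things in the scene. Friction and masses are not known exactly. Their poses are not given: they have to be found in the camera images.
- pad_top (a point): Centre of the top face of the jig's sprung pad, an aluminium disc 46 mm across, the floor of the pocket between the blue cheeks; 50 mm above the shelf with the spring out; sinks with the pad. Axes: the jig's, z up. The three parts stack 50 mm high, so the unpressed top is 100 mm above the shelf, 10 mm above the cheeks
- jig_rim (a point): Point on the pocket's axis level with the cheeks' flat tops, 90 mm above the shelf; fixed to the jig, its axes. Pocket 53 mm in diameter; its walls are two curved blue cheeks, 10 mm thick, on the jig's +y and -y sides. Towards +x and -x it is open through slots 36 mm wide, so fingers closing along the jig's x axis can lower a 50 mm part into it
- jig: The jig, screwed to the shelf; origin under the centre of its wooden foot (110 x 110 mm, 30 mm high), below the pocket's axis; same axes as pad_top. The blue cheeks stand on the foot
- pad (a joint): How far the pad is pressed down, m: 0 = spring out (also under the weight of the parts), 0.010 = stack flush with the cheeks' tops, 0.014 = hard stop. The spring pushes up with about 6.3 N plus 0.7 N per mm; with the parts' weight (3 N) helping, flush takes about 10 N on the disc. It springs back when released
- valve_body_mid (a point): Brass valve body with a dark round port on top: solid and round, 50 mm in diameter, 22 mm high, flat top and bottom, lower edge chamfered 2.5 mm; lies flat with this end down, on the shelf, loose, about 220 g. The point is its centre, half-way up (11 mm above its underside); z is up along its axis
- spacer_mid (a point): Black plastic spacer with a grey spot on top: solid and round, 50 mm in diameter, 14 mm high, flat top and bottom, lower edge chamfered 2.5 mm; lies flat with this end down, on the shelf, loose, about 35 g. The point is its centre, half-way up (7 mm above its underside); z is up along its axis
- top_disc_mid (a point): Green plastic top disc, plain: solid and round, 50 mm in diameter, 14 mm high, flat top and bottom, lower edge chamfered 2.5 mm; lies flat with this end down, on the shelf, loose, about 35 g. The point is its centre, half-way up (7 mm above its underside); z is up along its axis
- valve_body: The brass valve body again; origin at the centre of its underside
- spacer: The black spacer again; origin at the centre of its underside
- top_disc: The green top disc again; origin at the centre of its underside
- tub: Bystander: orange storage tub with a white flip top, 212 x 152 x 123 mm high; origin at the centre of its underside
- padlock: Bystander: steel padlock lying flat, body 45 x 48 x 20 mm high, shackle reaching 57 mm along its +x; origin under the centre of its body
- funnel: Bystander: red funnel standing on its mouth, 100 mm in diameter, 115 mm high; origin at the centre of its underside
- rain_cup: Bystander: aluminium rain gauge cup, 64 mm in diameter at the rim, 90 mm high; origin at the centre of its underside
Not all that is in view belongs to the job. Of the things that look like the spacer, take the one that is farthest to the robot's left at the start.

How it is judged:
By the outcome, as a careful person would: the job done as asked, in the order asked, and still so for the second after the job is handed in, while the arm keeps its last pose, push and grip.
It also fails if it takes over 69 s, if anything falls off the work surface, if the arm or the gripper's body presses on something with over 40 N, if the wrist force passes 120 N, or if a joint passes its speed limit or range.

## Robot

A 7-joint arm with a two-finger parallel gripper is mounted at the origin on the work surface. World frame = base frame: x ahead of the robot, y to its left, z up, the work surface at z = 0. Lengths are in m, angles in rad, forces in N, time in s.
With the tool pointing down it reaches from about 0.425 to 0.875 m from the base axis. Payload 8.4 kg.
Tool frame: the origin (TCP) lies at the very end of the fingers, on their centre line; the grasp point (between the pads) lies 19 mm behind it; z points along the fingers, x is the direction in which the jaws open and shut, and the axes are right-handed (so a half turn about z gives the same grasp; the last joint's range is limited). The gripper opens to 85 mm and grips with 20 to 120 N. Pads are 22 mm wide; open, the fingers measure 114 mm over their backs; the gripper's body (76 mm by 85 mm) begins 54 mm behind the grasp point. The pads swing forward as they close: fully open they stand 13 mm farther back than shut.
Start: joints at [-1.411, 0.333, 0.04, 1.465, -0.013, 1.343, -0.059], TCP at [0.166, 0.628, 0.197] pointing down, gripper open.
Joint ranges: [-2.58, 2.58], [-0.38, 2.09], [-1.3, 1.39], [0.25, 2.4], [-1.5, 4.64], [0.08, 2.09], [-2.65, 2.65]. Speed limits (rad/s): [2.22, 2.22, 2.79, 2.79, 3.14, 3.14, 3.14].

## Interface

Orientations are given as a rotation vector (axis times angle).
In Python, from cell import state, viewer, ticket gives the robot as it stands.
- The arm moves only by the tool jog_arm, never from a script. Its argument "commands" is a list of rows, each a list of 7 numbers: the shift along the tool's x, y, z in mm, then the turn, a rotation vector about the tool's x, y, z in rad, then the closure in counts, from 0 (fully open) to 255 (shut). In form: [[x, y, z, wx, wy, wz, grip], ...]. A call has 1 to 20 rows; each row shifts and turns the pose as measured when the row begins, along the tool's axes as they then stand; what a row does not reach is not made up. A row lasts 1/12 s, in which the tool goes at most 41.7 mm and 7.16 degrees, less where a joint would pass 70% of its speed; a pose out of reach is approached as far as the arm can. A call is refused whole if a number of a shift passes 41.7 or a number of a turn 0.125, either way. A call with a gripper value outside its range is refused whole. The fingers move at their own pace and stop on an object; the grip force is fixed at half the most. Time passes only in rows, so rows that do not move let the fingers close. It gives the time, the measured TCP pose, the force and the opening at its end, in the units of the state.
- state(): the state, without advancing time (a new reading comes with each control period).
- viewer.capture(name): name is "scene" or "top" or "wrist"; returns a dict with "img" (384x512x3 uint8, blue, green, red), "vertical_fov" (degrees; the focal length in pixels is half the picture's height over the tangent of half this angle, whatever the lens; pixels are square), "cx", "cy" (the principal point, pixels), "R" (3x3) and "t" (3): a world point X has camera coordinates R X + t; the wrist camera has in their place "mount" (4x4, takes a point from camera to tool coordinates, whose origin is the TCP and whose axes are the tool frame's). Camera axes: x right, y down, z forward; pixel columns grow to the right and rows downward; lengths in m; the calibration is good to about 2 mm. A picture is of the moment at which its call begins: read the wrist's pose just before it. There is no depth.
- ticket.close_job(): hands the job in, once; it reports no verdict.
The state is a dict: "time": time; "joint_positions": joint angles; "qd": joint speeds; "joint_efforts": joint torques, N m; "position": TCP position; "tool_rot": TCP orientation; "wrist_force": force on the tool from outside, world axes, zero at the start; "moment": the same for the moment, N m; "gripper_width": finger opening in m.
Only numpy, scipy, OpenCV 4.12 (cv2) and the standard library are available. Lean on these libraries where they do the work, as an engineer would, in place of code of your own. Each camera call takes 0.05 s, during which the arm holds its last target.

## Working session

There is one attempt and no reset: what is moved stays moved. The work goes in short steps, Python scripts to look and compute and a tool call to move; the robot and the scene stay as the last step left them, time stands still between calls to the robot, and variables do not carry over. Pictures are saved under pics/ and viewed, and the job is handed in when it is done.

Besides the shell and the picture viewer there is one more tool, called after ">>>" as name(argument=value, ...) on one line, values as JSON. jog_arm: Moves the arm, as the interface text tells. Its arguments: {"type":"object","properties":{"commands":{"type":"array","items":{"type":"array","items":{"type":"number"}}}},"required":["commands"]}

```bash
mkdir -p pics; ls
python3 - <<'E'
from cell import state, viewer
import cv2,json
s=state();print(s)
for n in("scene","top","wrist"):
    c=viewer.capture(n);cv2.imwrite(f"pics/{n}0.png",c["img"])
    print(n,{k:(v.tolist() if hasattr(v,'tolist') else v) for k,v in c.items() if k!="img"})
E
```

```text
pics
{'time': 0.0, 'joint_positions': array([-1.41119607,  0.33388724,  0.03984152,  1.46624752, -0.01338712,
        1.34328606, -0.05849533]), 'qd': array([ 4.69086256e-04, -1.11968005e-03, -1.07619454e-03,  7.54364019e-04,
       -5.09234885e-04,  5.61951751e-04, -5.32496606e-06]), 'joint_efforts': array([ 1.51904969e-04, -6.58564997e+01,  1.36524338e+00, -4.05557549e+01,
        1.66085194e-02,  1.27458363e-02, -5.85118642e-05]), 'position': array([0.16623751, 0.62787175, 0.19574777]), 'tool_rot': array([ 2.48868051e+00,  1.91560979e+00, -1.83676812e-03]), 'wrist_force': array([ 0.52897263, -0.08784787,  0.27853268]), 'moment': array([-0.01625146, -0.00406238,  0.01000894]), 'gripper_width': 0.08559043913223457}
scene {'vertical_fov': 50.04783608713775, 'cx': 255.94321767377056, 'cy': 185.38537590500653, 'R': [[0.12071753783742435, 0.9925203104169356, 0.01818541911365873], [0.5840578833703144, -0.05620049237695647, -0.8097640974565219], [-0.8026852838637679, 0.108374065469821, -0.5864736967691602]], 't': [0.01332145982761967, -0.2911947908525316, 1.570842116145276]}
top {'vertical_fov': 42.617479595085406, 'cx': 257.5920839003812, 'cy': 195.9503062350948, 'R': [[-0.019636198266272862, -0.9998056906283023, -0.001732254286019102], [-0.9953961338733012, 0.01971210719286617, -0.09379749197128051], [0.09381341262171997, -0.0001175469300383192, -0.9955897899210228]], 't': [-0.06086918612298859, 0.5737331486061542, 1.3134447649561871]}
wrist {'vertical_fov': 70.96390569045889, 'cx': 253.23165007322456, 'cy': 196.73738743622374, 'mount': [[0.9999999241910981, -0.0001571202784140175, -0.00035627379142841867, -0.0008568907876636], [0.0002452526313392063, 0.9648274322363712, 0.262883939896136, -0.0668732920420948], [0.00030243832952997935, -0.2628840073442782, 0.9648273976280256, -0.17567145102830367], [0.0, 0.0, 0.0, 1.0]]}
```

View pics/scene0.png

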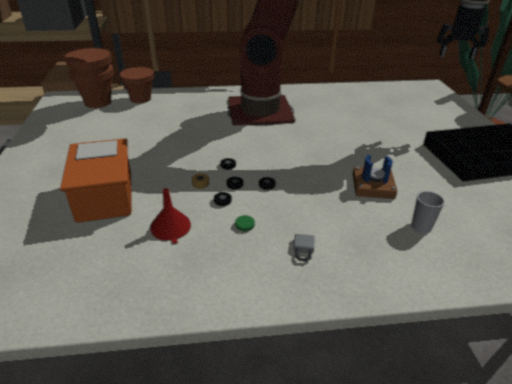

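View pics/top0.png

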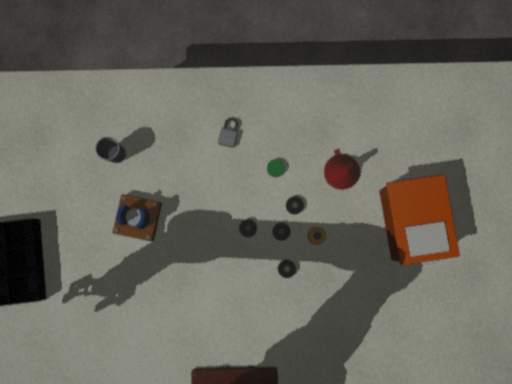

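View pics/wrist0.png

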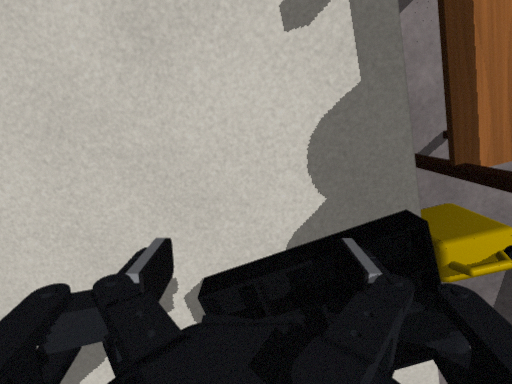

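Robot's left is +y, which is left in the top view. The black rings in the top view are at about (248,228), (282,231), (295,205) and (287,269), and the leftmost is (248,228). The brass body is at (317,235), the green disc at (277,167) and the jig at (137,217). Next I measure them.

```bash
cat > h.py <<'E'
import numpy as np,cv2
from cell import state,viewer
from scipy.spatial.transform import Rotation as Rn
def K(c):
    f=c["img"].shape[0]/2/np.tan(np.radians(c["vertical_fov"]/2)); return f,c["cx"],c["cy"]
def pose(s):
    return Rn.from_rotvec(s["tool_rot"]).as_matrix(),np.array(s["position"])
def cam(c,s=None):
    if "R" in c:
        R=np.array(c["R"]);t=np.array(c["t"]); return R.T,-R.T@t
    M=np.array(c["mount"]);Rt,p=pose(s); return Rt@M[:3,:3],Rt@M[:3,3]+p
def ray(c,u,v,z,s=None):
    f,cx,cy=K(c);A,o=cam(c,s);d=A@np.array([(u-cx)/f,(v-cy)/f,1]);return o+d*(z-o[2])/d[2]
def proj(c,X,s=None):
    f,cx,cy=K(c);A,o=cam(c,s);p=A.T@(np.array(X)-o);return np.array([cx+f*p[0]/p[2],cy+f*p[1]/p[2]])
def blobs(mask,mn=20):
    n,l,st,ce=cv2.connectedComponentsWithStats(mask.astype(np.uint8))
    return [(ce[i].round(2),st[i]) for i in range(1,n) if st[i][4]>=mn]
def shot(n,name):
    s=state();c=viewer.capture(n);cv2.imwrite(f"pics/{name}.png",c["img"]);return s,c
E
python3 - <<'E'
from h import *
s,c=shot("top","top1");im=c["img"]
s2,c2=shot("scene","scene1");im2=c2["img"]
def masks(im):
    h=cv2.cvtColor(im,cv2.COLOR_BGR2HSV);H,S,V=[h[...,i].astype(int) for i in range(3)]
    return {"green":(H>45)&(H<90)&(S>100),"brass":(H>12)&(H<30)&(S>90),"black":(V<55),"blue":(H>100)&(H<130)&(S>100),"orangebrown":(H<18)&(S>90),"grey":(S<40)&(V>60)&(V<140)}
for cc,im_ in((c,im),(c2,im2)):
  for k,m in masks(im_).items():
    if k in("grey","orangebrown"):continue
    for ce,st in blobs(m):
        if st[4]<3000: print(k,ce,st,[ray(cc,*ce,z)[:2].round(4).tolist() for z in(.014,.022,.09)])
a=cv2.resize(im[110:290,90:360],None,fx=3,fy=3,interpolation=cv2.INTER_CUBIC)[:, :800];cv2.imwrite("pics/topz.png",a)
b=cv2.resize(im2[140:260,180:440],None,fx=3,fy=3,interpolation=cv2.INTER_CUBIC);cv2.imwrite("pics/scz.png",b)
E
```

```text
green [275.5  167.57] [268 160  16  16 206] [[0.6514, -0.1232], [0.6502, -0.1229], [0.6399, -0.1203]]
brass [144.2  213.14] [125 195  35  45 358] [[0.5325, 0.2396], [0.532, 0.2377], [0.5276, 0.222]]
brass [122.35 228.  ] [119 225   7   6  20] [[0.493, 0.2992], [0.4927, 0.297], [0.4904, 0.2783]]
brass [316.56 235.22] [308 227  18  17 197] [[0.4629, -0.2309], [0.4628, -0.23], [0.4619, -0.2219]]
brass [124.53 233.2 ] [113 230  21   7  45] [[0.4787, 0.2932], [0.4785, 0.291], [0.4769, 0.2726]]
black [55.83  4.66] [50  0 13  9 58] [[1.1337, 0.4932], [1.1296, 0.4898], [1.0949, 0.4613]]
black [ 1.64 64.2 ] [ 0 61  5  8 25] [[0.9615, 0.6429], [0.9584, 0.6387], [0.9324, 0.6026]]
black [104.93 147.35] [ 97 138  20  21 251] [[0.7176, 0.349], [0.7159, 0.3465], [0.7023, 0.3252]]
black [119.88 154.87] [111 145  15  17 121] [[0.6956, 0.3073], [0.6941, 0.3051], [0.6815, 0.2859]]
black [350.8  165.62] [339 155  21  26 224] [[0.6527, -0.3314], [0.6515, -0.3299], [0.6411, -0.3168]]
black [294.8  204.68] [287 196  17  18 214] [[0.5476, -0.1738], [0.547, -0.1732], [0.5419, -0.1681]]
black [143.56 214.71] 
[... 8280 characters left out ...]
15]]
black [380.57 194.59] [368 191  27   7  68] [[0.5857, 0.2571], [0.5957, 0.2517], [0.6812, 0.2054]]
black [221.89 199.06] [214 192  17  14 178] [[0.5634, -0.1733], [0.5738, -0.1736], [0.6615, -0.1763]]
black [416.05 212.65] [412 201  10  26  78] [[0.6692, 0.3208], [0.6782, 0.3146], [0.7553, 0.2618]]
black [154.   222.67] [151 215   9  15  21] [[0.6417, -0.344], [0.6511, -0.3423], [0.7309, -0.3277]]
black [301.58 254.29] [295 248  17  14  72] [[0.7849, -0.0049], [0.7925, -0.0073], [0.8578, -0.027]]
blue [367.02 168.51] [363 155   9  27 150] [[0.4574, 0.2638], [0.469, 0.2582], [0.5674, 0.2113]]
blue [386.69 167.84] [383 157   9  25 127] [[0.4594, 0.3241], [0.471, 0.3178], [0.5692, 0.2648]]
```

View pics/topz.png

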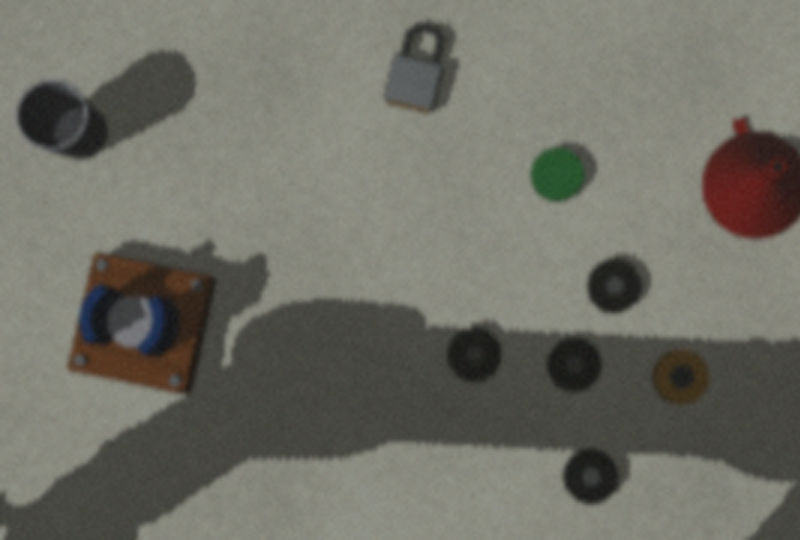

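View pics/scz.png

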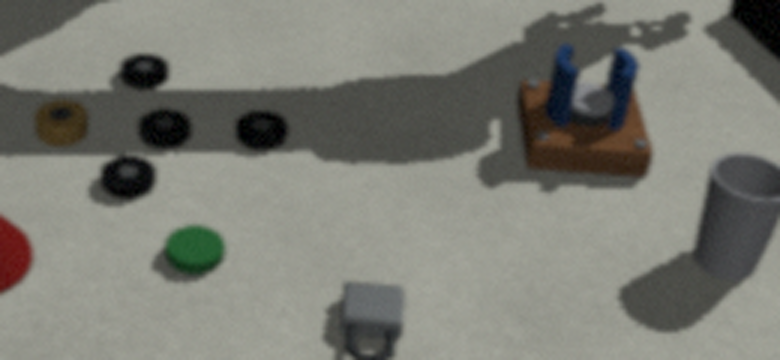

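>>> jog_arm(commands=[[0,0,-15,0,0,0.12,0],[0,0,-15,0,0,0.12,0],[0,0,-15,0,0,0.12,0],[0,0,-15,0,0,0.12,0],[0,0,0,0,0,0.12,0],[0,0,0,0,0,0.12,0],[0,0,0,0,0,0.12,0],[0,0,0,0,0,0.12,0],[0,0,0,0,0,0.12,0],[0,0,0,0,0,0.12,0],[0,0,0,0,0,0.12,0],[0,0,0,0,0,0.12,0]])

```text
time: 1.25
position: [0.1661, 0.627, 0.2572]
tool_rot: [3.124, -0.285, -0.001]
wrist_force: [0.5, -0.8, -0.4]
gripper_width: 0.0854
```

```bash
cat >> h.py <<'E'
def to(target,yaw=None,s=None):
    """print shift in tool axes (mm) and tool-turn to reach a down pose"""
    s=s or state();R,p=pose(s);d=R.T@(np.array(target)-p)*1000
    print("t",round(s["time"],2),"p",p.round(4),"z",R[:,2].round(3),"yaw",round(np.degrees(np.arctan2(R[1,0],R[0,0])),2),"F",np.round(s["wrist_force"],1),"w",round(s["gripper_width"],4))
    print(" shift",d.round(1))
    if yaw is not None:
        y=np.radians(yaw);x=np.array([np.cos(y),np.sin(y),0]);z=np.array([0,0,-1.]);Rt=np.stack([x,np.cross(z,x),z],1)
        rv=Rn.from_matrix(R.T@Rt).as_rotvec();print(" turn",rv.round(3))
E
python3 - <<'E'
from h import *
s,c=shot("top","t2")
P=[(95,255),(213,278),(190,392),(70,368)]
W=np.array([ray(c,90+x/3-.33,110+y/3-.33,.03) for x,y in P]);print(W.round(4),W.mean(0))
for a,b in((3,0),(2,1),(1,0),(2,3)):
    d=W[b]-W[a];print(np.degrees(np.arctan2(d[1],d[0])),np.linalg.norm(d))
to([W.mean(0)[0],W.mean(0)[1]+.0,.25],-12)
E
```

```text
[[0.583  0.2981 0.03  ]
 [0.5599 0.1912 0.03  ]
 [0.4576 0.212  0.03  ]
 [0.4812 0.32   0.03  ]] [0.52042686 0.25532253 0.03      ]
-12.12322987915688 0.10405680968877244
-11.479384373004587 0.10442915621774314
77.84565059901625 0.10937875481053656
77.65642347184144 0.11055302533379677
t 1.3 p [0.1661 0.627  0.2571] z [-0.001 -0.005 -1.   ] yaw -10.97 F [ 0.3  0.2 -0.5] w 0.0854
 shift [418.6 297.4   8.3]
 turn [0.005 0.    0.018]
```

>>> jog_arm(commands=[[35,25,0,0,0,0.018,0],[35,25,0,0,0,0,0],[35,25,0,0,0,0,0],[35,25,0,0,0,0,0],[35,25,0,0,0,0,0],[35,25,0,0,0,0,0],[35,25,0,0,0,0,0],[35,25,0,0,0,0,0],[35,25,0,0,0,0,0],[35,25,0,0,0,0,0],[35,25,0,0,0,0,0],[30,20,0,0,0,0,0],[0,0,0,0,0,0,0]])

```text
time: 2.38
position: [0.5098, 0.2626, 0.2559]
tool_rot: [3.127, -0.249, -0.002]
wrist_force: [-0.0, -0.5, 0.5]
gripper_width: 0.0854
```

Run:
```python
from h import *
to([.5204,.2553,.2],-12)
s,c=shot("wrist","w3")
```

```text
t 2.38 p [0.5098 0.2626 0.2559] z [-0.001 -0.005 -1.   ] yaw -9.1 F [-0.  -0.5  0.5] w 0.0854
 shift [11.7  5.3 55.9]
 turn [0.005 0.    0.051]
```

View pics/w3.png

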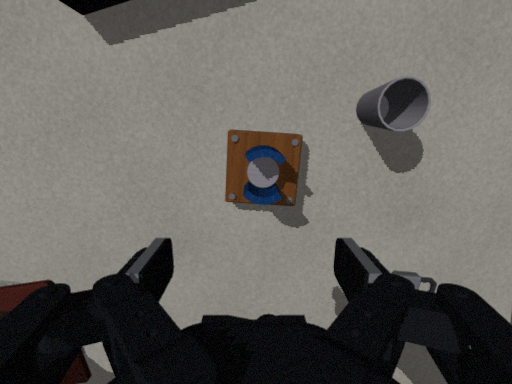

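>>> jog_arm(commands=[[6,0,28,0.005,0,0.051,0],[6,0,28,0,0,0,0],[0,0,0,0,0,0,0],[0,0,0,0,0,0,0]])

```text
time: 2.77
position: [0.5197, 0.2649, 0.1998]
tool_rot: [-3.122, 0.314, 0.001]
wrist_force: [-0.3, -0.0, 1.6]
gripper_width: 0.0851
```

Run:
```python
from h import *
to([.5204,.2553,.2],-12)
s,c=shot("wrist","w4");im=c["img"]
h=cv2.cvtColor(im,cv2.COLOR_BGR2HSV);H,S,V=[h[...,i].astype(int) for i in range(3)]
print(blobs((H>100)&(H<130)&(S>100)))
m=((H<20)&(S>80)).astype(np.uint8);m[230:]=0
cs=max(cv2.findContours(m,0,2)[0],key=cv2.contourArea)
b=cv2.boxPoints(cv2.minAreaRect(cs));print(b)
W=np.array([ray(c,*p,.03,s) for p in b]);print(W.round(4),W.mean(0))
cv2.imwrite("pics/w4z.png",cv2.resize(im[80:260,160:360],None,fx=4,fy=3.3*4/3.3,interpolation=cv2.INTER_CUBIC)[:600])
```

```text
t 2.77 p [0.5197 0.2649 0.1998] z [-0.     0.004 -1.   ] yaw -11.48 F [-0.3 -0.   1.6] w 0.0851
 shift [ 2.6  9.2 -0.2]
 turn [-0.004  0.001  0.009]
[(array([257.6 , 163.44]), array([235, 154,  47,  22, 628], dtype=int32)), (array([256.38, 210.19]), array([234, 195,  46,  28, 873], dtype=int32)), (array([ 93.8 , 331.16]), array([ 88, 328,  14,   7,  25], dtype=int32))]
[[212.86687 217.85936]
 [215.10576 136.13988]
 [300.34314 138.47514]
 [298.10425 220.19463]]
[[0.4538 0.2195 0.03  ]
 [0.4823 0.3243 0.03  ]
 [0.5865 0.3002 0.03  ]
 [0.5667 0.1932 0.03  ]] [0.5223435  0.25929871 0.03      ]
```

View pics/w4z.png

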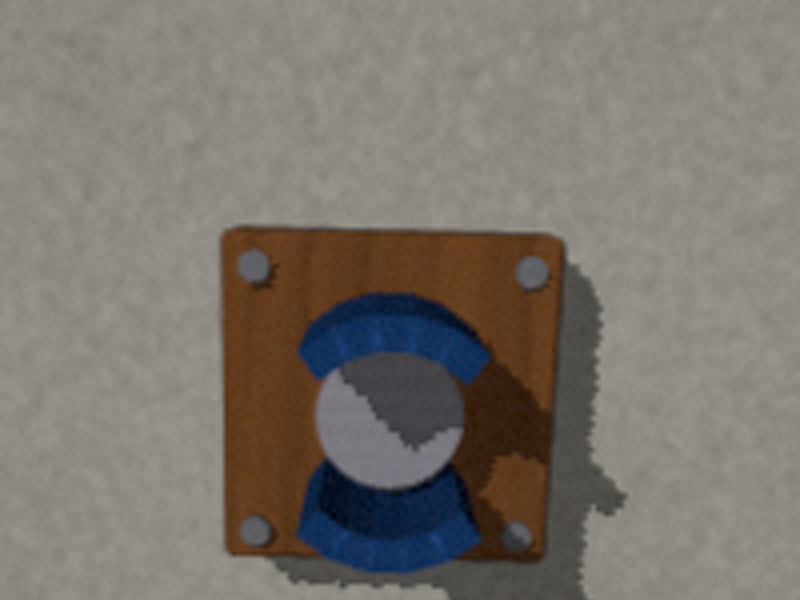

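```bash
cat > z.py <<'E'
from h import *
from cell import viewer,state
s=state();c=viewer.capture("wrist")
f=lambda p:(160+p[0]/4-.375,80+p[1]/4-.375)
def show(n,pts,z):
    W=np.array([ray(c,*f(p),z,s) for p in pts]);print(n,W[:,:2].round(4).tolist(),"mean",W.mean(0).round(4));return W
A=show("rimapex in",[(390,350),(388,540)],.09);print(np.linalg.norm(A[0]-A[1]))
A=show("rimapex out",[(390,317),(388,571)],.09);print(np.linalg.norm(A[0]-A[1]))
A=show("pad lr",[(315,417),(464,417)],.05);print(np.linalg.norm(A[0]-A[1]))
B=show("bolts",[(254,266),(532,272),(516,535),(255,531)],.033)
for a,b in((0,1),(3,2),(3,0),(2,1)):
    d=B[b]-B[a];print(np.degrees(np.arctan2(d[1],d[0])),np.linalg.norm(d))
show("foot",[(222,228),(565,236),(545,562),(227,553)],.03)
E
python3 z.py
```

```text
rimapex in [[0.5269, 0.285], [0.5159, 0.2327]] mean [0.5214 0.2588 0.09  ]
0.053390825239214956
rimapex out [[0.5286, 0.2936], [0.5141, 0.2237]] mean [0.5213 0.2586 0.09  ]
0.07136976774900466
pad lr [[0.4994, 0.263], [0.5445, 0.2539]] mean [0.5219 0.2584 0.05  ]
0.046026564770633695
bolts [[0.4892, 0.3106], [0.5743, 0.2915], [0.555, 0.2068], [0.4697, 0.2255]] mean [0.5221 0.2586 0.033 ]
-12.671780087421496 0.08721405374642655
-12.355627659695273 0.08733887434263445
77.10145505906928 0.08739289424600148
77.18160843848247 0.0869105695141754
foot [[0.4817, 0.3239], [0.5867, 0.3001], [0.5633, 0.1942], [0.4581, 0.2188]] mean [0.5224 0.2593 0.03  ]
```

Run:
```python
from h import *
to([.463,-.225,.17],-12.7)
```

```text
t 2.87 p [0.5197 0.2654 0.2004] z [ 0.     0.005 -1.   ] yaw -11.46 F [ 0.2 -0.4  1. ] w 0.0855
 shift [ 41.9 492.   27.9]
 turn [-0.005  0.001  0.022]
```

>>> jog_arm(commands=[[3,38,0,0,0,0.02,0],[3,38,0,0,0,0,0],[3,38,0,0,0,0,0],[3,38,0,0,0,0,0],[3,38,0,0,0,0,0],[3,38,0,0,0,0,0],[3,38,0,0,0,0,0],[3,38,0,0,0,0,0],[3,38,2,0,0,0,0],[3,38,5,0,0,0,0],[3,38,5,0,0,0,0],[3,38,5,0,0,0,0],[3,36,5,0,0,0,0],[0,0,0,0,0,0,0],[0,0,0,0,0,0,0]])

```text
time: 4.12
position: [0.4625, -0.2339, 0.1942]
tool_rot: [-3.103, 0.291, -0.05]
wrist_force: [-0.3, 1.2, -0.5]
gripper_width: 0.0853
```

Run:
```python
from h import *
to([.463,-.225,.17],-12.7)
s,c=shot("wrist","w5");im=c["img"]
h=cv2.cvtColor(im,cv2.COLOR_BGR2HSV);H,S,V=[h[...,i].astype(int) for i in range(3)]
for ce,st in blobs((H>12)&(H<32)&(S>80),100): print(ce,st)
```

```text
t 4.12 p [ 0.4625 -0.2339  0.1942] z [ 0.034  0.022 -0.999] yaw -10.72 F [-0.3  1.2 -0.5] w 0.0853
 shift [-1.9 -8.2 24.4]
 turn [-0.028 -0.029  0.035]
[250.52 175.77] [232 157  38  39 926]
[292.52 302.22] [ 230  279  119   40 1650]
[400.51 372.32] [392 356  17  28 152]
```

View pics/w5.png

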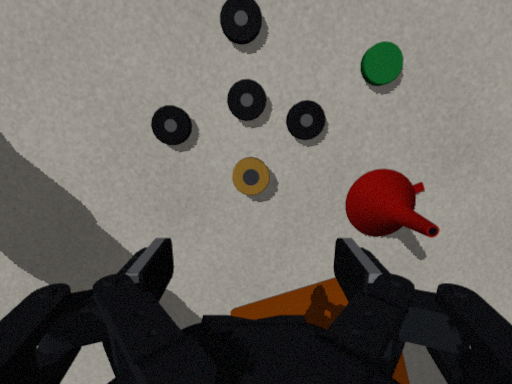

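Run:
```python
from h import *
s=state();c=viewer.capture("wrist");im=c["img"]
h=cv2.cvtColor(im,cv2.COLOR_BGR2HSV);H,S,V=[h[...,i].astype(int) for i in range(3)]
print("brass+port", ray(c,251,177,.022,s).round(4))
for ce,st in blobs((H>12)&(H<32)&(S>80),100)[:1]: print(ray(c,*ce,.022,s).round(4), np.linalg.norm(ray(c,232,177,.022,s)-ray(c,269.5,177,.022,s)))
for ce,st in blobs((H>45)&(H<90)&(S>100),100): print("green",ce,ray(c,*ce,.010,s).round(4))
m=(V<60);m[160:]=0
for ce,st in blobs(m,100): print("black",ce,st[4],ray(c,*ce,.010,s).round(4))
to([.463,-.23,.06],-12.7)
```

```text
brass+port [ 0.4646 -0.2322  0.022 ]
[ 0.4642 -0.2298  0.022 ] 0.04924097313178638
green [381.25  62.74] [ 0.6515 -0.1236  0.01  ]
black [240.57  20.44] 1376 [ 0.4878 -0.0467  0.01  ]
black [368.21  75.78] 120 [ 0.6339 -0.1357  0.01  ]
black [246.4   99.14] 1123 [ 0.4775 -0.135   0.01  ]
black [305.31 119.36] 1084 [ 0.548  -0.1734  0.01  ]
black [171.31 124.47] 1136 [ 0.3767 -0.1475  0.01  ]
t 4.22 p [ 0.4628 -0.2328  0.1941] z [ 0.034  0.022 -0.999] yaw -10.63 F [-0.7  0.5  0.3] w 0.0856
 shift [ -4.3   0.9 134. ]
 turn [-0.028 -0.029  0.037]
```

>>> jog_arm(commands=[[0,0,20,-0.028,-0.029,0.037,0],[0,0,30,0,0,0,0],[0,0,30,0,0,0,0],[0,0,30,0,0,0,0],[0,0,0,0,0,0,0],[0,0,0,0,0,0,0]])

```text
time: 4.72
position: [0.4717, -0.2216, 0.0848]
tool_rot: [-3.119, 0.321, -0.011]
wrist_force: [-0.5, -0.4, 1.5]
gripper_width: 0.0854
```

Run:
```python
from h import *
to([.464,-.2312,.004],-12.7)
s,c=shot("wrist","w6")
```

```text
t 4.72 p [ 0.4717 -0.2216  0.0848] z [ 0.008  0.006 -1.   ] yaw -11.77 F [-0.5 -0.4  1.5] w 0.0854
 shift [-6.1 11.5 80.7]
 turn [-0.007 -0.006  0.016]
```

View pics/w6.png

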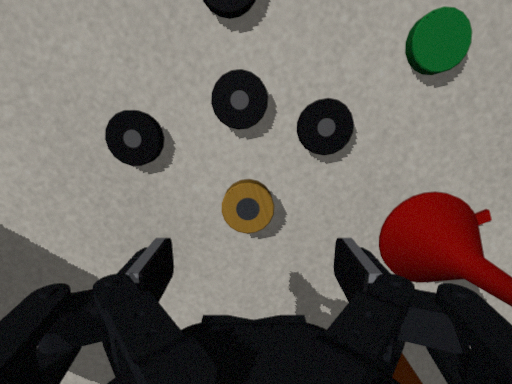

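Run:
```python
from h import *
s=state();c=viewer.capture("wrist");im=c["img"]
h=cv2.cvtColor(im,cv2.COLOR_BGR2HSV);H,S,V=[h[...,i].astype(int) for i in range(3)]
m=(V<70)&(S<90);m[:190]=0;m[230:]=0;m[:,:225]=0;m[:,270:]=0
for ce,st in blobs(m,50):
    p=ray(c,*ce,.022,s);print(ce,st,p.round(4));to([p[0],p[1],.004],-12.7)
```

```text
[247.58 209.36] [237 199  22  22 383] [ 0.4642 -0.2309  0.022 ]
t 4.82 p [ 0.4722 -0.2218  0.0857] z [ 0.01   0.006 -1.   ] yaw -11.77 F [ 0.3 -0.1  0.4] w 0.0853
 shift [-6.6 11.2 81.6]
 turn [-0.008 -0.008  0.016]
```

>>> jog_arm(commands=[[-3,6,0,-0.008,-0.008,0.016,0],[-3,5,25,0,0,0,0],[0,0,25,0,0,0,0],[0,0,15,0,0,0,0],[0,0,0,0,0,0,0],[0,0,0,0,0,0,0]])

```text
time: 5.32
position: [0.4717, -0.2335, 0.0295]
tool_rot: [-3.122, 0.348, -0.024]
wrist_force: [0.6, -0.7, 0.2]
gripper_width: 0.0854
```

Run:
```python
from h import *
to([.4642,-.231,.004],-12.7)
s,c=shot("wrist","w7")
```

```text
t 5.32 p [ 0.4717 -0.2335  0.0295] z [ 0.015 -0.002 -1.   ] yaw -12.72 F [ 0.6 -0.7  0.2] w 0.0854
 shift [-8.2 -0.8 25.4]
 turn [-0.002 -0.015 -0.   ]
```

View pics/w7.png

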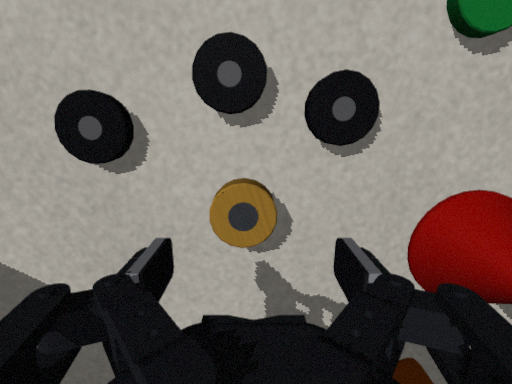

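>>> jog_arm(commands=[[-8,0,0,0,0,0,0],[0,0,0,0,-0.015,0,0],[0,0,10,0,0,0,0],[0,0,6,0,0,0,0],[0,0,0,0,0,0,0]])

```text
time: 5.78
position: [0.4668, -0.2319, 0.0173]
tool_rot: [-3.119, 0.346, -0.011]
wrist_force: [-0.1, 0.0, 0.2]
gripper_width: 0.0854
```

Run:
```python
from h import *
to([.4642,-.231,.004],-12.7)
```

```text
t 5.78 p [ 0.4668 -0.2319  0.0173] z [ 0.007  0.002 -1.   ] yaw -12.66 F [-0.1  0.   0.2] w 0.0854
 shift [-2.8 -0.2 13.3]
 turn [-0.004 -0.006  0.001]
```

>>> jog_arm(commands=[[-3,0,8,0,-0.006,0,0],[0,0,5,0,0,0,0],[0,0,2,0,0,0,0],[0,0,0,0,0,0,0]])

```text
time: 6.12
position: [0.463, -0.2311, -0.0002]
tool_rot: [-3.119, 0.346, 0.002]
wrist_force: [-0.1, -0.1, 0.5]
gripper_width: 0.0855
```

Run:
```python
from h import *
to([.4642,-.231,.004],-12.7)
```

```text
t 6.12 p [ 4.630e-01 -2.311e-01 -2.000e-04] z [-0.001  0.003 -1.   ] yaw -12.67 F [-0.1 -0.1  0.5] w 0.0855
 shift [ 1.1 -0.4 -4.2]
 turn [-0.003  0.002  0.001]
```

>>> jog_arm(commands=[[0,0,-5,0,0,0,0],[0,0,0,0,0,0,60],[0,0,0,0,0,0,120],[0,0,0,0,0,0,255],[0,0,0,0,0,0,255],[0,0,0,0,0,0,255],[0,0,0,0,0,0,255],[0,0,0,0,0,0,255]])

```text
time: 6.78
position: [0.4634, -0.2315, 0.0059]
tool_rot: [-3.119, 0.347, 0.001]
wrist_force: [-0.3, -0.3, -0.4]
gripper_width: 0.0004
```

Run:
```python
from h import *
to([.4642,-.231,.2],-12.7)
s,c=shot("wrist","w8")
```

```text
t 6.78 p [ 0.4634 -0.2315  0.0059] z [-0.     0.003 -1.   ] yaw -12.69 F [-0.3 -0.3 -0.4] w 0.0004
 shift [   0.5   -1.2 -194.1]
 turn [-0.003  0.001  0.   ]
```

View pics/w8.png

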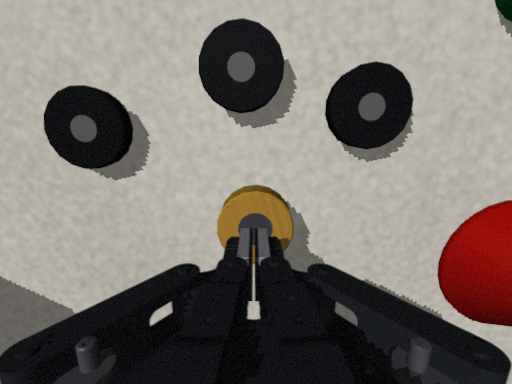

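Run:
```python
from h import *
s,c=shot("scene","s9");im=c["img"]
print(proj(c,s["position"]))
cv2.imwrite("pics/s9z.png",cv2.resize(im[100:220,120:300],None,fx=4,fy=4,interpolation=cv2.INTER_CUBIC))
s,c=shot("wrist","w9")
print("tcp px",proj(c,s["position"],s))
cv2.imwrite("pics/w9z.png",cv2.resize(c["img"][170:290,170:350],None,fx=4,fy=4,interpolation=cv2.INTER_CUBIC))
```

```text
[199.5806307  181.06040903]
tcp px [253.93932188 221.32130707]
```

View pics/s9z.png

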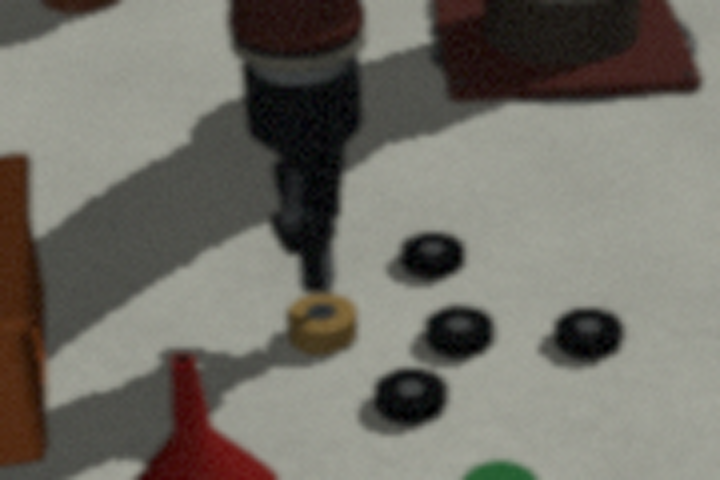

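View pics/w9z.png

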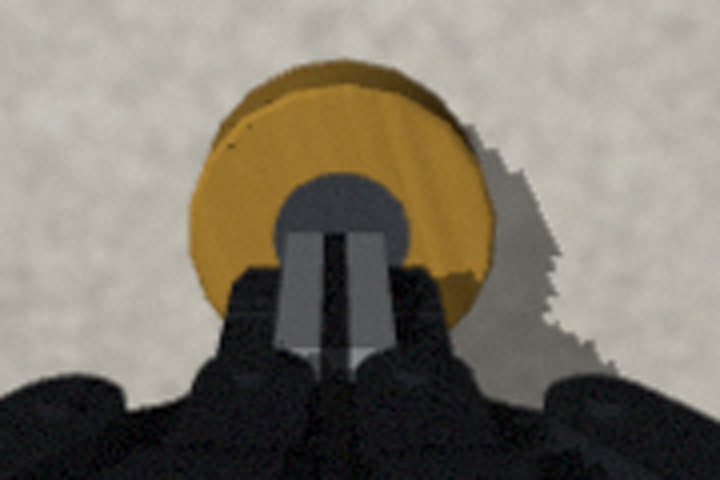

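The image shows the shut fingers hovering above the brass body. The tips look about 30 mm short of the reported TCP, so I probe for contact on the brass top (z = 22 mm) to check.

>>> jog_arm(commands=[[0,0,4,0,0,0,255],[0,0,4,0,0,0,255],[0,0,0,0,0,0,255]])

```text
time: 7.18
position: [0.4635, -0.2313, -0.0029]
tool_rot: [-3.119, 0.346, 0.001]
wrist_force: [0.4, -0.6, -1.3]
gripper_width: -0.0001
```

>>> jog_arm(commands=[[0,0,2,0,0,0,255],[0,0,2,0,0,0,255]])

```text
time: 7.35
position: [0.4634, -0.2314, -0.0073]
tool_rot: [-3.119, 0.346, 0.001]
wrist_force: [-0.4, 0.8, 0.2]
gripper_width: -0.0002
```

>>> jog_arm(commands=[[0,0,2,0,0,0,255]])

```text
time: 7.43
position: [0.4633, -0.2314, -0.0096]
tool_rot: [-3.119, 0.347, 0.001]
wrist_force: [-0.4, -0.8, -0.2]
gripper_width: 0.0001
```

>>> jog_arm(commands=[[0,0,2,0,0,0,255]])

```text
time: 7.52
position: [0.4633, -0.2314, -0.0119]
tool_rot: [-3.119, 0.347, 0.001]
wrist_force: [0.2, -0.7, -0.1]
gripper_width: -0.0003
```

>>> jog_arm(commands=[[0,0,1,0,0,0,255]])

```text
time: 7.6
position: [0.4633, -0.2314, -0.0127]
tool_rot: [-3.119, 0.347, 0.002]
wrist_force: [-7.9, 5.3, 28.6]
gripper_width: -0.0002
```

>>> jog_arm(commands=[[0,0,1,0,0,0,255]])

```text
time: 7.68
position: [0.4633, -0.2313, -0.0127]
tool_rot: [-3.117, 0.347, 0.002]
wrist_force: [-10.6, 5.7, 35.0]
gripper_width: 0.0002
```

>>> jog_arm(commands=[[0,0,1,0,0,0,255]])

```text
time: 7.77
position: [0.4633, -0.2313, -0.0127]
tool_rot: [-3.116, 0.347, 0.003]
wrist_force: [-8.2, 4.3, 23.8]
gripper_width: -0.0001
```

>>> jog_arm(commands=[[0,0,-12,0,0,0,255],[0,0,-6,0,0,0,0],[0,0,0,0,0,0,0],[0,0,0,0,0,0,0],[0,0,0,0,0,0,0],[0,0,0,0,0,0,0],[0,0,0,0,0,0,0]])

```text
time: 8.35
position: [0.4636, -0.2314, 0.0062]
tool_rot: [-3.115, 0.347, 0.001]
wrist_force: [-0.2, 0.5, -0.4]
gripper_width: 0.0725
```

Run:
```python
from h import *
s,c=shot("wrist","w10")
to([.4642,-.231,-.036],-12.7)
```

```text
t 8.4 p [ 0.4635 -0.2313  0.0061] z [-0.     0.007 -1.   ] yaw -12.71 F [-0.1  0.3 -0.1] w 0.0792
 shift [ 0.7 -0.2 42.1]
 turn [-0.007  0.002 -0.   ]
```

View pics/w10.png

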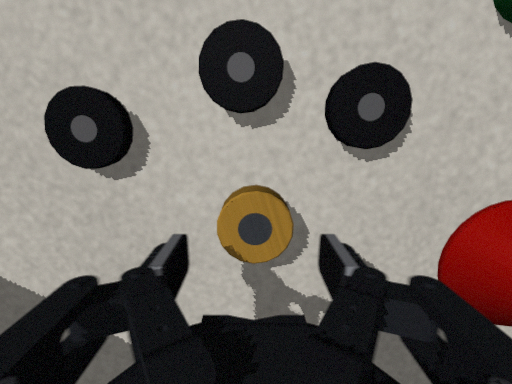

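>>> jog_arm(commands=[[0,0,15,-0.007,0,0,0],[0,0,13,0,0,0,0],[0,0,8,0,0,0,0],[0,0,0,0,0,0,0]])

```text
time: 8.73
position: [0.4636, -0.2311, -0.0321]
tool_rot: [3.122, -0.347, -0.003]
wrist_force: [-0.9, -0.1, -1.0]
gripper_width: 0.0852
```

Run:
```python
from h import *
to([.4642,-.231,-.034],-12.7)
```

```text
t 8.73 p [ 0.4636 -0.2311 -0.0321] z [-0.002  0.    -1.   ] yaw -12.68 F [-0.9 -0.1 -1. ] w 0.0852
 shift [ 0.6 -0.2  1.9]
 turn [0.    0.002 0.   ]
```

>>> jog_arm(commands=[[0,0,1,0,0,0,60],[0,0,0,0,0,0,110],[0,0,0,0,0,0,160],[0,0,0,0,0,0,160],[0,0,0,0,0,0,160]])

```text
time: 9.15
position: [0.4633, -0.2318, -0.0325]
tool_rot: [-3.122, 0.349, 0.004]
wrist_force: [0.4, 0.2, -2.3]
gripper_width: 0.0475
```

Run:
```python
from h import *
s,c=shot("wrist","w11")
to([.4642,-.231,.1],-12.7)
```

```text
t 9.2 p [ 0.4634 -0.2318 -0.0325] z [-0.002  0.001 -1.   ] yaw -12.76 F [ 0.4  0.1 -2.2] w 0.0478
 shift [   0.3   -1.  -132.5]
 turn [ 0.     0.003 -0.001]
```

View pics/w11.png

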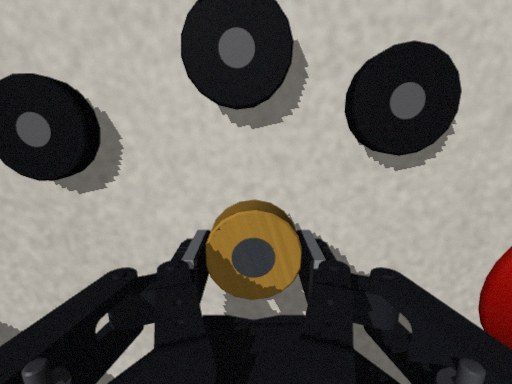

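Run:
```python
from h import *
s=state();c=viewer.capture("wrist");im=c["img"]
h=cv2.cvtColor(im,cv2.COLOR_BGR2HSV);H,S,V=[h[...,i].astype(int) for i in range(3)]
m=(V<75)&(S<90);m[:238]=0;m[278:]=0;m[:,230:278]&=True;m[:,:230]=0;m[:,278:]=0
R,p=pose(s)
for ce,st in blobs(m,50): print(ce,st,(R.T@(ray(c,*ce,.022,s)-p)*1000).round(1))
```

```text
[252.89 257.44] [ 232  238   43   39 1306] [ -0.7  -1.3 -54.5]
```

>>> jog_arm(commands=[[0,0,-15,0,0,0,200],[0,0,-30,0,0,0,200],[0,0,-35,0,0,0,200],[0,0,-35,0,0,0,200],[0,0,-15,0,0,0,200],[0,0,0,0,0,0,200]])

```text
time: 9.75
position: [0.4607, -0.2318, 0.1005]
tool_rot: [3.122, -0.352, -0.014]
wrist_force: [0.5, -0.6, -2.3]
gripper_width: 0.0476
```

Run:
```python
from h import *
s,c=shot("wrist","w12")
to([.5217,.2587,.1],-12.7)
```

```text
t 9.8 p [ 0.4605 -0.2316  0.0994] z [-0.01   0.001 -1.   ] yaw -12.86 F [ 0.8 -1.4 -1.7] w 0.0481
 shift [ -49.4 -491.6   -0.7]
 turn [ 0.001  0.01  -0.003]
```

View pics/w12.png

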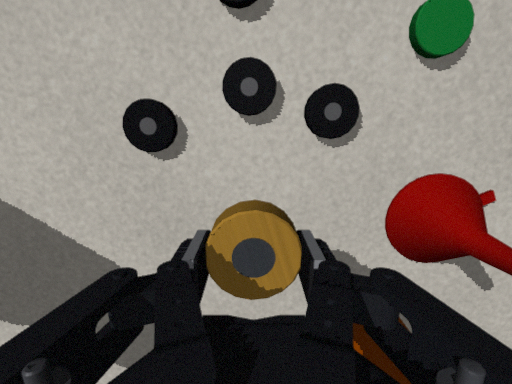

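>>> jog_arm(commands=[[-4,-38,0,0,0.01,0,200],[-4,-38,0,0,0,0,200],[-4,-38,0,0,0,0,200],[-4,-38,0,0,0,0,200],[-4,-38,0,0,0,0,200],[-4,-38,0,0,0,0,200],[-4,-38,0,0,0,0,200],[-4,-38,0,0,0,0,200],[-4,-38,0,0,0,0,200],[-4,-38,0,0,0,0,200],[-4,-38,0,0,0,0,200],[-4,-30,0,0,0,0,200],[0,-15,0,0,0,0,200],[0,0,0,0,0,0,200],[0,0,0,0,0,0,200]])

```text
time: 11.05
position: [0.5051, 0.248, 0.0707]
tool_rot: [3.107, -0.361, -0.036]
wrist_force: [0.2, 0.1, -3.2]
gripper_width: 0.0481
```

Run:
```python
from h import *
to([.5221,.2573,.1],-12.7)
```

```text
t 11.05 p [0.5051 0.248  0.0707] z [-0.024 -0.011 -1.   ] yaw -13.26 F [ 0.2  0.1 -3.2] w 0.0481
 shift [ 13.8 -12.5 -29.8]
 turn [ 0.016  0.021 -0.01 ]
```

>>> jog_arm(commands=[[0,0,-16,0.016,0.021,-0.01,200],[8,-7,0,0,0,0,200],[6,-6,0,0,0,0,200],[0,0,0,0,0,0,200],[0,0,0,0,0,0,200]])

```text
time: 11.47
position: [0.5196, 0.2511, 0.0808]
tool_rot: [3.115, -0.353, -0.01]
wrist_force: [-0.7, -0.3, -3.0]
gripper_width: 0.0479
```

Run:
```python
from h import *
to([.5221,.2573,.06],-12.7)
s,c=shot("wrist","w13")
```

```text
t 11.47 p [0.5196 0.2511 0.0808] z [-0.007 -0.006 -1.   ] yaw -12.95 F [-0.7 -0.3 -3. ] w 0.0479
 shift [ 1.2 -6.7 20.7]
 turn [ 0.007  0.006 -0.004]
```

View pics/w13.png

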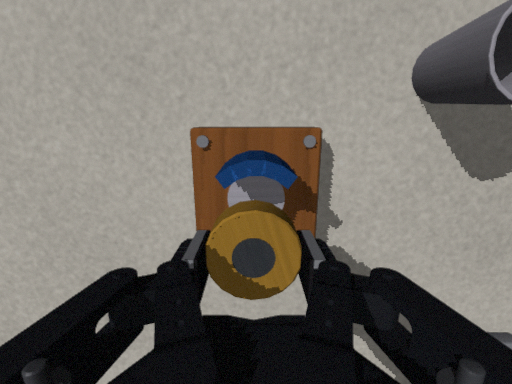

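>>> jog_arm(commands=[[1,-7,8,0.007,0.006,0,200],[0,0,8,0,0,0,200],[0,0,0,0,0,0,200]])

```text
time: 11.77
position: [0.5217, 0.2567, 0.0625]
tool_rot: [3.121, -0.358, -0.0]
wrist_force: [-0.9, -0.5, -2.3]
gripper_width: 0.0476
```

Run:
```python
from h import *
to([.5221,.2573,.06],-12.7)
s,c=shot("wrist","w14")
cv2.imwrite("pics/w14z.png",cv2.resize(c["img"][110:290,160:350],None,fx=4,fy=4,interpolation=cv2.INTER_CUBIC)[:600])
```

```text
t 11.77 p [0.5217 0.2567 0.0625] z [-0. -0. -1.] yaw -13.07 F [-0.9 -0.5 -2.3] w 0.0476
 shift [ 0.2 -0.7  2.5]
 turn [ 0.     0.    -0.006]
```

View pics/w14z.png

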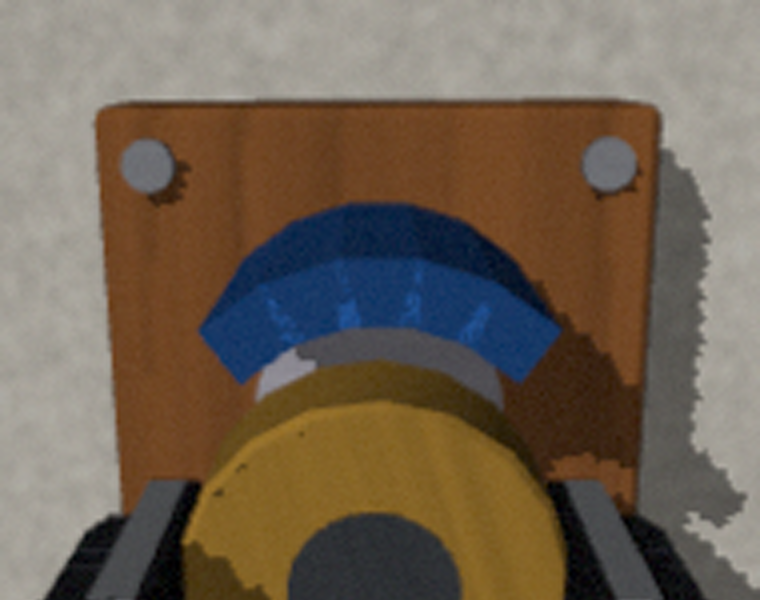

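Run:
```python
from h import *
s=state();c=viewer.capture("wrist")
g=lambda p,z:ray(c,160+p[0]/4-.375,110+p[1]/4-.375,z,s)
y=np.radians(-12.7);X=np.array([np.cos(y),np.sin(y),0]);Y=np.array([-X[1],X[0],0])
b=[g((147,165),.033),g((609,163),.033)];d=b[1]-b[0];print("bolts",np.linalg.norm(d),np.degrees(np.arctan2(d[1],d[0])),np.mean(b,0)-Y*.0436)
ia=g((382,328),.09);oa=g((382,257),.09);print("apex",ia-Y*.0265,oa-Y*.0365)
o=[g((200,330),.09),g((560,328),.09)];i=[g((240,384),.09),g((524,384),.09)]
print("outer",np.linalg.norm(o[1]-o[0]),np.mean(o,0),"inner",np.linalg.norm(i[1]-i[0]),np.mean(i,0)) 
R,p=pose(s);print("tcp",p, "port", g((376,585),p[2]+.0545))
```

```text
bolts 0.08736095010126746 -12.835415655871367 [0.52276366 0.25871081 0.033     ]
apex [0.52292059 0.25816139 0.09      ] [0.52302056 0.25838288 0.09      ]
outer 0.05125712135261559 [0.52843136 0.28393555 0.09      ] inner 0.0410035285191389 [0.52687584 0.27588871 0.09      ]
tcp [0.52183728 0.25684702 0.06306058] port [0.52201525 0.25898258 0.11756058]
```

>>> jog_arm(commands=[[1,0,5,0,0,0,200],[0,0,5,0,0,0,200],[0,0,5,0,0,0,200]])

```text
time: 12.12
position: [0.524, 0.2572, 0.0488]
tool_rot: [-3.119, 0.357, -0.003]
wrist_force: [-0.2, 0.4, -1.9]
gripper_width: 0.0478
```

Run:
```python
from h import *
to([.5227,.2566,.0175],-12.7)
```

```text
t 12.12 p [0.524  0.2572 0.0488] z [ 0.002  0.002 -1.   ] yaw -13.05 F [-0.2  0.4 -1.9] w 0.0478
 shift [-1.2  1.  31.3]
 turn [-0.002 -0.002 -0.006]
```

>>> jog_arm(commands=[[-1,1,4,-0.002,-0.002,0,200],[0,0,5,0,0,0,200],[0,0,5,0,0,0,200],[0,0,4,0,0,0,200]])

```text
time: 12.45
position: [0.5224, 0.2563, 0.0284]
tool_rot: [3.121, -0.357, -0.001]
wrist_force: [-0.9, -0.2, -2.4]
gripper_width: 0.0477
```

Run:
```python
from h import *
to([.5227,.2566,.0175],-12.7)
```

```text
t 12.45 p [0.5224 0.2563 0.0284] z [-0.001 -0.    -1.   ] yaw -13.04 F [-0.9 -0.2 -2.4] w 0.0477
 shift [ 0.2 -0.4 10.9]
 turn [ 0.     0.001 -0.006]
```

>>> jog_arm(commands=[[0,0,4,0,0,0,200],[0,0,4,0,0,0,200]])

```text
time: 12.62
position: [0.5223, 0.2562, 0.0193]
tool_rot: [3.121, -0.357, -0.002]
wrist_force: [0.6, 0.8, -2.1]
gripper_width: 0.0481
```

>>> jog_arm(commands=[[0,0,1,0,0,0,200]])

```text
time: 12.7
position: [0.5219, 0.256, 0.0175]
tool_rot: [3.12, -0.357, -0.002]
wrist_force: [-0.5, 0.0, -1.4]
gripper_width: 0.0478
```

>>> jog_arm(commands=[[0,0,1,0,0,0,200]])

```text
time: 12.78
position: [0.522, 0.2561, 0.0164]
tool_rot: [3.12, -0.357, -0.003]
wrist_force: [-1.3, -0.3, 3.9]
gripper_width: 0.0477
```

>>> jog_arm(commands=[[0,0,0,0,0,0,100],[0,0,0,0,0,0,0],[0,0,0,0,0,0,0],[0,0,0,0,0,0,0],[0,0,-15,0,0,0,0],[0,0,-25,0,0,0,0],[0,0,-35,0,0,0,0],[0,0,-35,0,0,0,0],[0,0,-25,0,0,0,0],[0,0,0,0,0,0,0]])

```text
time: 13.62
position: [0.5224, 0.2553, 0.1575]
tool_rot: [3.118, -0.359, -0.002]
wrist_force: [1.6, 0.1, 0.7]
gripper_width: 0.0852
```

Run:
```python
from h import *
to([.488,-.042,.12],-12.7)
s,c=shot("wrist","w15")
```

```text
t 13.62 p [0.5224 0.2553 0.1575] z [-0.002 -0.002 -1.   ] yaw -13.12 F [1.6 0.1 0.7] w 0.0852
 shift [ 34.  297.2  38.3]
 turn [ 0.003  0.001 -0.007]
```

View pics/w15.png

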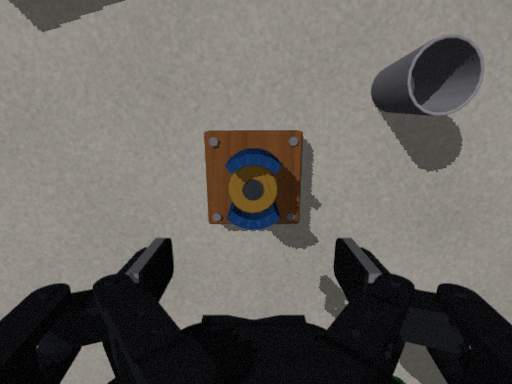

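>>> jog_arm(commands=[[4,37,0,0,0,0,0],[4,37,0,0,0,0,0],[4,37,0,0,0,0,0],[4,37,0,0,0,0,0],[4,37,5,0,0,0,0],[4,37,5,0,0,0,0],[4,37,5,0,0,0,0],[4,28,5,0,0,0,0],[0,0,0,0,0,0,0],[0,0,0,0,0,0,0]])

```text
time: 14.5
position: [0.4829, -0.0405, 0.1286]
tool_rot: [3.121, -0.347, -0.009]
wrist_force: [-0.2, 0.8, -0.8]
gripper_width: 0.0852
```

```bash
cat > spot.py <<'E'
import sys
from h import *
name,u,v=sys.argv[1],int(sys.argv[2]),int(sys.argv[3])
E
python3 - <<'E'
from h import *
to([.487,-.045,.06],-12.7)
s,c=shot("wrist","w16")
m=((c["img"].max(2))<60);m[235:]=0
for ce,st in blobs(m,300): print(ce,st,ray(c,*ce,.009,s).round(4))
E
```

```text
t 14.5 p [ 0.4829 -0.0405  0.1286] z [-0.006 -0.001 -1.   ] yaw -12.71 F [-0.2  0.8 -0.8] w 0.0852
 shift [ 5.4  3.3 68.6]
 turn [ 0.002  0.006 -0.   ]
[259.68 185.52] [ 238  164   45   44 1417] [ 0.4884 -0.0439  0.009 ]
```

View pics/w16.png

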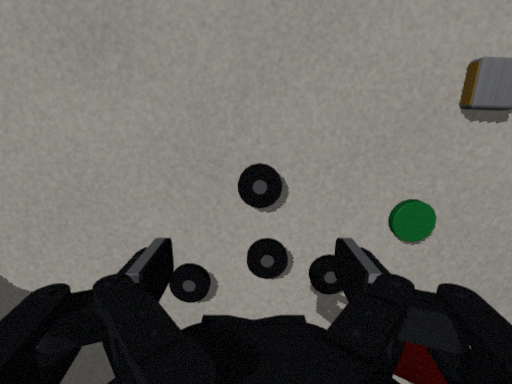

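Run:
```python
from h import *
s=state();c=viewer.capture("wrist")
p=ray(c,259.5,187,.014,s);print(p);to([p[0],p[1],-.034],-12.7)
```

```text
[ 0.48783045 -0.04460792  0.014     ]
t 14.6 p [ 0.4832 -0.0395  0.1288] z [-0.006 -0.001 -1.   ] yaw -12.59 F [-0.9 -0.4 -0.2] w 0.0854
 shift [  6.6   3.5 162.8]
 turn [0.003 0.006 0.002]
```

>>> jog_arm(commands=[[3,2,20,0.003,0.006,0,0],[3,2,30,0,0,0,0],[0,0,30,0,0,0,0],[0,0,20,0,0,0,0],[0,0,0,0,0,0,0]])

```text
time: 15.02
position: [0.4922, -0.0361, 0.0257]
tool_rot: [-3.122, 0.325, -0.008]
wrist_force: [-0.8, 0.0, -0.7]
gripper_width: 0.0854
```

Run:
```python
from h import *
to([.4878,-.0446,-.034],-12.7)
s,c=shot("wrist","w17")
m=((c["img"].max(2))>75)&(c["img"].max(2)<120);m[235:]=0
for ce,st in blobs(m,100): print(ce,st,ray(c,*ce,.014,s).round(4))
```

```text
t 15.02 p [ 0.4922 -0.0361  0.0257] z [ 0.005  0.002 -1.   ] yaw -11.87 F [-0.8  0.  -0.7] w 0.0854
 shift [-2.9  9.4 59.6]
 turn [-0.003 -0.005  0.014]
[287.54 223.63] [279 205  15  30 117] [ 0.5154 -0.0473  0.014 ]
```

View pics/w17.png

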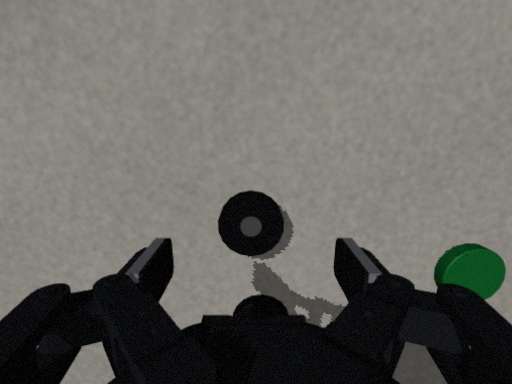

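Run:
```python
from h import *
s=state();c=viewer.capture("wrist")
p=ray(c,251,226,.014,s);print(p);to([p[0],p[1],-.034],-12.7)
```

```text
[ 0.48903481 -0.04413272  0.014     ]
t 15.12 p [ 0.494  -0.0367  0.0287] z [ 0.008  0.003 -1.   ] yaw -11.92 F [ 0.1 -0.5  0.1] w 0.0852
 shift [-3.7  8.6 62.6]
 turn [-0.005 -0.007  0.014]
```

>>> jog_arm(commands=[[-2,5,0,-0.003,-0.005,0.014,0],[-1,4,12,0,0,0,0],[0,0,15,0,0,0,0],[0,0,12,0,0,0,0],[0,0,0,0,0,0,0]])

```text
time: 15.53
position: [0.4952, -0.0426, -0.0036]
tool_rot: [-3.116, 0.345, -0.02]
wrist_force: [-1.3, 0.1, -0.6]
gripper_width: 0.0854
```

Run:
```python
from h import *
to([.4878,-.0446,-.034],-12.7)
s,c=shot("wrist","w18")
```

```text
t 15.53 p [ 0.4952 -0.0426 -0.0036] z [ 0.013  0.005 -1.   ] yaw -12.65 F [-1.3  0.1 -0.6] w 0.0854
 shift [-7.2  3.8 30.3]
 turn [-0.008 -0.012  0.001]
```

View pics/w18.png

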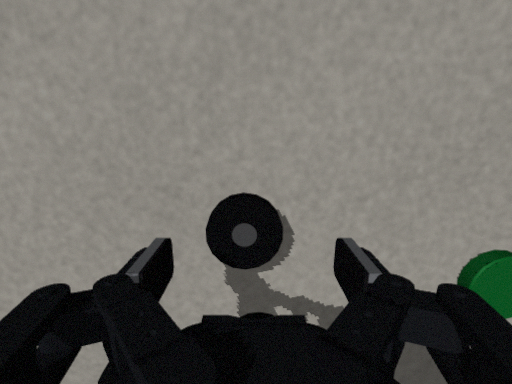

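>>> jog_arm(commands=[[-3,2,0,-0.008,-0.012,0,0],[-3,2,5,0,0,0,0],[0,0,8,0,-0.004,0,0],[0,0,6,0,0,0,0],[0,0,0,0,0,0,0]])

```text
time: 16.0
position: [0.4919, -0.0446, -0.0186]
tool_rot: [-3.119, 0.345, -0.002]
wrist_force: [0.3, -0.2, 0.4]
gripper_width: 0.0852
```

Run:
```python
from h import *
to([.4885,-.0443,-.034],-12.7)
s,c=shot("wrist","w19")
```

```text
t 16.0 p [ 0.4919 -0.0446 -0.0186] z [ 0.002  0.003 -1.   ] yaw -12.63 F [ 0.3 -0.2  0.4] w 0.0852
 shift [-3.4  0.5 15.4]
 turn [-0.003 -0.001  0.001]
```

View pics/w19.png

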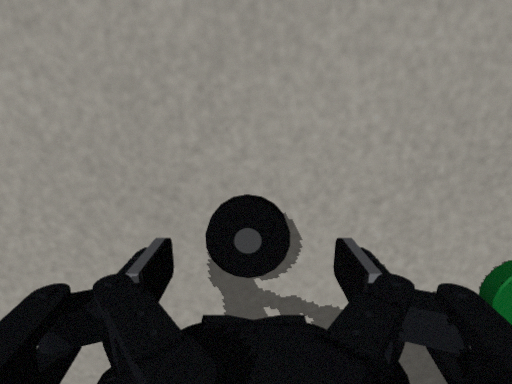

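>>> jog_arm(commands=[[-3,0,6,-0.003,0,0,0],[0,0,6,0,0,0,0],[0,0,3,0,0,0,0],[0,0,0,0,0,0,0]])

```text
time: 16.38
position: [0.4888, -0.0441, -0.0348]
tool_rot: [3.122, -0.346, 0.001]
wrist_force: [-0.9, -0.2, 0.8]
gripper_width: 0.0854
```

Run:
```python
from h import *
s=state();c=viewer.capture("wrist")
to([.4885,-.0443,-.034],-12.7)
m=(c["img"].max(2)>58)&(c["img"].max(2)<110);m[:225]=0;m[270:]=0;m[:,:225]=0;m[:,285:]=0
for ce,st in blobs(m,100): 
  p=ray(c,*ce,.014,s);print(ce,st,p.round(4)); R,t=pose(s); print((R.T@(p-t)*1000).round(1))
```

```text
t 16.43 p [ 0.4889 -0.0441 -0.0346] z [ 0.001 -0.001 -1.   ] yaw -12.66 F [0.4 0.8 0.1] w 0.0856
 shift [-0.3  0.3 -0.6]
 turn [ 0.    -0.001  0.001]
[252.9  253.28] [239 240  29  27 620] [ 0.4882 -0.0433  0.014 ]
[ -0.7  -0.6 -48.8]
```

>>> jog_arm(commands=[[0,0,-1,0,0,0,60],[0,0,0,0,0,0,110],[0,0,0,0,0,0,160],[0,0,0,0,0,0,200],[0,0,0,0,0,0,200],[0,0,0,0,0,0,200]])

```text
time: 16.93
position: [0.4894, -0.0443, -0.0322]
tool_rot: [-3.122, 0.347, -0.002]
wrist_force: [0.3, 0.1, -0.3]
gripper_width: 0.0469
```

Run:
```python
from h import *
s,c=shot("wrist","w20")
to([.4885,-.0443,.1],-12.7)
m=(c["img"].max(2)>58)&(c["img"].max(2)<110);m[:225]=0;m[275:]=0;m[:,:230]=0;m[:,280:]=0
for ce,st in blobs(m,100): 
  p=ray(c,*ce,.014,s);print(ce,st,p.round(4)); R,t=pose(s); print((R.T@(p-t)*1000).round(1))
```

```text
t 16.98 p [ 0.4894 -0.0443 -0.0322] z [ 0.001  0.    -1.   ] yaw -12.68 F [ 0.4 -0.1 -0.4] w 0.047
 shift [-7.000e-01  1.000e-01 -1.322e+02]
 turn [-0.001 -0.001  0.   ]
[253.08 250.94] [239 238  29  27 618] [ 0.4889 -0.0436  0.014 ]
[ -0.6  -0.7 -46.2]
```

View pics/w20.png

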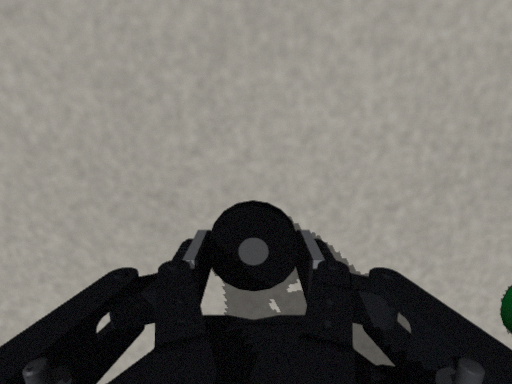

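>>> jog_arm(commands=[[0,0,-15,0,0,0,200],[0,0,-30,0,0,0,200],[0,0,-35,0,0,0,200],[0,0,-35,0,0,0,200],[0,0,-25,0,0,0,200],[0,0,0,0,0,0,200]])

```text
time: 17.48
position: [0.487, -0.0461, 0.1112]
tool_rot: [3.118, -0.351, -0.007]
wrist_force: [1.6, -0.5, -0.3]
gripper_width: 0.0471
```

Run:
```python
from h import *
to([.5222,.2567,.09],-12.7)
```

```text
t 17.48 p [ 0.487  -0.0461  0.1112] z [-0.005 -0.004 -1.   ] yaw -12.85 F [ 1.6 -0.5 -0.3] w 0.0471
 shift [ -33.  -303.1   19.9]
 turn [ 0.005  0.004 -0.003]
```

>>> jog_arm(commands=[[-3,-38,0,0.005,0.004,0,200],[-3,-38,0,0,0,0,200],[-3,-38,0,0,0,0,200],[-3,-38,0,0,0,0,200],[-3,-38,0,0,0,0,200],[-3,-38,0,0,0,0,200],[-3,-38,0,0,0,0,200],[-3,-20,0,0,0,0,200],[0,-8,0,0,0,0,200],[0,0,0,0,0,0,200]])

```text
time: 18.32
position: [0.5312, 0.2593, 0.1099]
tool_rot: [-3.113, 0.356, -0.004]
wrist_force: [-0.7, -0.1, -0.9]
gripper_width: 0.0467
```

Run:
```python
from h import *
to([.5222,.2567,.07],-12.7)
```

```text
t 18.32 p [0.5312 0.2593 0.1099] z [ 0.003  0.008 -1.   ] yaw -13.05 F [-0.7 -0.1 -0.9] w 0.0467
 shift [-8.2  4.9 39.9]
 turn [-0.009 -0.001 -0.006]
```

>>> jog_arm(commands=[[-8,4,10,-0.009,0,-0.005,200],[0,0,12,0,0,0,200],[0,0,8,0,0,0,200],[0,0,0,0,0,0,200]])

```text
time: 18.65
position: [0.5232, 0.2509, 0.0775]
tool_rot: [3.119, -0.357, 0.002]
wrist_force: [-0.8, 0.1, -0.6]
gripper_width: 0.0473
```

Run:
```python
from h import *
to([.5222,.2567,.0398],-12.7)
s,c=shot("wrist","w21")
cv2.imwrite("pics/w21z.png",cv2.resize(c["img"][110:290,160:350],None,fx=4,fy=4,interpolation=cv2.INTER_CUBIC)[:600])
```

```text
t 18.65 p [0.5232 0.2509 0.0775] z [ 0.001 -0.002 -1.   ] yaw -13.06 F [-0.8  0.1 -0.6] w 0.0473
 shift [-2.3 -5.5 37.7]
 turn [ 0.002 -0.002 -0.006]
```

View pics/w21z.png

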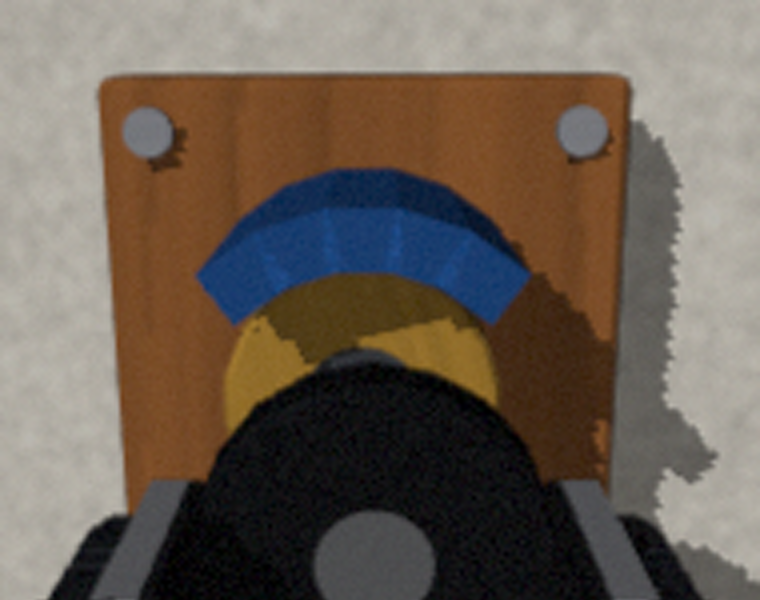

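>>> jog_arm(commands=[[-2,-5,4,0.002,-0.002,0,200],[0,0,5,0,0,0,200],[0,0,3,0,0,0,200],[0,0,0,0,0,0,200]])

```text
time: 19.03
position: [0.5245, 0.2543, 0.0663]
tool_rot: [-3.118, 0.365, -0.002]
wrist_force: [-0.2, 0.0, 0.9]
gripper_width: 0.0476
```

Run:
```python
from h import *
to([.5222,.2567,.0398],-12.7)
```

```text
t 19.03 p [0.5245 0.2543 0.0663] z [ 0.002  0.002 -1.   ] yaw -13.34 F [-0.2  0.   0.9] w 0.0476
 shift [-2.8 -1.8 26.5]
 turn [-0.002 -0.001 -0.011]
```

>>> jog_arm(commands=[[-2.5,-1.5,0,0,0,-0.01,200],[0,0,0,0,0,0,200]])

```text
time: 19.2
position: [0.5225, 0.2563, 0.0663]
tool_rot: [-3.121, 0.348, -0.002]
wrist_force: [0.0, 0.1, -0.5]
gripper_width: 0.0471
```

Run:
```python
from h import *
to([.5222,.2567,.0398],-12.7)
```

```text
t 19.2 p [0.5225 0.2563 0.0663] z [ 0.002  0.002 -1.   ] yaw -12.74 F [ 0.   0.1 -0.5] w 0.0471
 shift [-0.4 -0.3 26.5]
 turn [-0.002 -0.001 -0.001]
```

Aligned to within 0.5 mm. Lowering in steps.

>>> jog_arm(commands=[[0,0,5,0,0,0,200],[0,0,5,0,0,0,200],[0,0,5,0,0,0,200],[0,0,4,0,0,0,200]])

```text
time: 19.53
position: [0.5231, 0.2573, 0.0469]
tool_rot: [-3.119, 0.346, -0.005]
wrist_force: [-0.1, 0.7, 0.2]
gripper_width: 0.0469
```

>>> jog_arm(commands=[[0,0,3,0,0,0,200]])

```text
time: 19.62
position: [0.5229, 0.2572, 0.0431]
tool_rot: [-3.119, 0.346, -0.004]
wrist_force: [-0.1, 0.7, -0.7]
gripper_width: 0.0471
```

>>> jog_arm(commands=[[0,0,1,0,0,0,200]])

```text
time: 19.7
position: [0.5226, 0.257, 0.0413]
tool_rot: [-3.12, 0.346, -0.003]
wrist_force: [0.4, -0.2, 0.2]
gripper_width: 0.0472
```

>>> jog_arm(commands=[[0,0,1,0,0,0,200]])

```text
time: 19.78
position: [0.5225, 0.2569, 0.04]
tool_rot: [-3.12, 0.347, -0.003]
wrist_force: [-1.0, 0.6, -0.4]
gripper_width: 0.0469
```

>>> jog_arm(commands=[[0,0,1,0,0,0,200]])

```text
time: 19.87
position: [0.5225, 0.2569, 0.0389]
tool_rot: [-3.12, 0.347, -0.003]
wrist_force: [-1.9, -1.0, 3.4]
gripper_width: 0.047
```

Contact at the expected height. I'll release and lift straight up.

>>> jog_arm(commands=[[0,0,0,0,0,0,100],[0,0,0,0,0,0,0],[0,0,0,0,0,0,0],[0,0,0,0,0,0,0],[0,0,-15,0,0,0,0],[0,0,-25,0,0,0,0],[0,0,-35,0,0,0,0],[0,0,-35,0,0,0,0],[0,0,0,0,0,0,0]])

```text
time: 20.62
position: [0.5213, 0.2552, 0.1518]
tool_rot: [3.12, -0.349, -0.001]
wrist_force: [1.0, -0.4, -0.2]
gripper_width: 0.0855
```

Run:
```python
from h import *
to([.6515,-.1236,.1],-12.7)
s,c=shot("wrist","w22")
cv2.imwrite("pics/w22z.png",cv2.resize(c["img"][110:260,180:330],None,fx=4,fy=4,interpolation=cv2.INTER_CUBIC)[:600])
```

```text
t 20.62 p [0.5213 0.2552 0.1518] z [-0.001 -0.002 -1.   ] yaw -12.76 F [ 1.  -0.4 -0.2] w 0.0855
 shift [210.6 340.6  52.4]
 turn [ 0.002  0.    -0.001]
```

View pics/w22z.png

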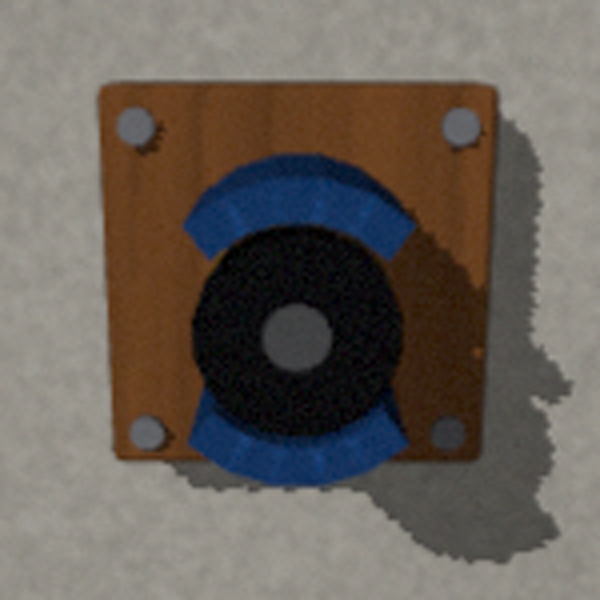

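>>> jog_arm(commands=[[20,32,0,0.002,0,0,0],[20,32,0,0,0,0,0],[20,32,0,0,0,0,0],[20,32,0,0,0,0,0],[20,32,0,0,0,0,0],[20,32,0,0,0,0,0],[20,32,0,0,0,0,0],[20,32,0,0,0,0,0],[20,30,0,0,0,0,0],[15,20,0,0,0,0,0],[0,0,0,0,0,0,0],[0,0,0,0,0,0,0]])

```text
time: 21.67
position: [0.6448, -0.0964, 0.137]
tool_rot: [3.123, -0.331, -0.018]
wrist_force: [-0.9, 0.4, 0.1]
gripper_width: 0.0852
```

Run:
```python
from h import *
s,c=shot("wrist","w23");im=c["img"]
h=cv2.cvtColor(im,cv2.COLOR_BGR2HSV);H,S,V=[h[...,i].astype(int) for i in range(3)]
for ce,st in blobs((H>45)&(H<90)&(S>100),100):
    p=ray(c,*ce,.012,s);print("green",ce,st,p.round(4));to([p[0],p[1],.03],-12.7)
```

```text
green [266.34 202.75] [ 246  182   42   42 1364] [ 0.6529 -0.1226  0.012 ]
t 21.72 p [ 0.6445 -0.0965  0.137 ] z [-0.011  0.    -1.   ] yaw -12.09 F [-0.2 -0.8 -0.1] w 0.0852
 shift [ 14.9  23.4 106.9]
 turn [0.002 0.011 0.011]
```

View pics/w23.png

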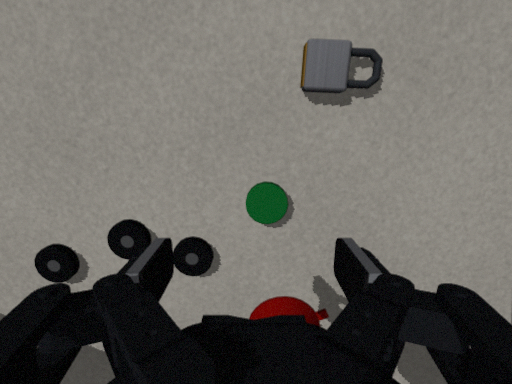

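>>> jog_arm(commands=[[7,12,10,0.002,0.011,0.011,0],[7,11,20,0,0,0,0],[0,0,30,0,0,0,0],[0,0,30,0,0,0,0],[0,0,0,0,0,0,0]])

```text
time: 22.13
position: [0.6541, -0.1143, 0.0433]
tool_rot: [-3.12, 0.335, -0.003]
wrist_force: [-0.7, 1.1, -1.2]
gripper_width: 0.0856
```

```bash
cat > green.py <<'E'
from h import *
s=state();c=viewer.capture("wrist");im=c["img"]
h=cv2.cvtColor(im,cv2.COLOR_BGR2HSV);H,S,V=[h[...,i].astype(int) for i in range(3)]
for ce,st in blobs((H>45)&(H<90)&(S>100),100):
    p=ray(c,*ce,.012,s);print("green",ce,st,p.round(4));to([p[0],p[1],-.034],-12.7)
E
python3 green.py
```

```text
green [254.61 216.62] [ 225  187   60   60 2800] [ 0.6532 -0.1218  0.012 ]
t 22.18 p [ 0.6554 -0.1143  0.0461] z [ 0.004  0.004 -1.   ] yaw -12.23 F [-0.2 -0.2  0.5] w 0.0853
 shift [-0.8  8.1 80.1]
 turn [-0.004 -0.003  0.008]
```

>>> jog_arm(commands=[[-1,4,5,-0.004,-0.003,0.008,0],[-1,4,20,0,0,0,0],[0,0,20,0,0,0,0],[0,0,10,0,0,0,0],[0,0,0,0,0,0,0]])

```text
time: 22.6
position: [0.6566, -0.1183, -0.0025]
tool_rot: [-3.121, 0.34, -0.015]
wrist_force: [-0.0, -0.3, 0.5]
gripper_width: 0.0855
```

```bash
python3 green.py
```

```text
green [250.22 234.55] [ 213  198   76   74 4407] [ 0.6533 -0.1213  0.012 ]
t 22.65 p [ 0.6572 -0.1184 -0.0014] z [ 0.011  0.001 -1.   ] yaw -12.42 F [ 0.2  0.2 -0. ] w 0.0853
 shift [-3.5  3.8 32.5]
 turn [-0.003 -0.01   0.005]
```

>>> jog_arm(commands=[[-3,4,0,-0.003,-0.01,0.005,0],[-1,0,10,0,-0.004,0,0],[0,0,10,0,0,0,0],[0,0,5,0,0,0,0],[0,0,0,0,0,0,0]])

```text
time: 23.07
position: [0.6551, -0.1217, -0.0236]
tool_rot: [-3.122, 0.347, -0.002]
wrist_force: [-0.6, -0.5, -0.7]
gripper_width: 0.0856
```

```bash
python3 green.py
```

```text
green [250.84 242.99] [ 208  201   87   84 5688] [ 0.6533 -0.1211  0.012 ]
t 23.12 p [ 0.6551 -0.1218 -0.0232] z [ 0.001  0.    -1.   ] yaw -12.69 F [ 0.3 -0.5 -0.2] w 0.0856
 shift [-2.  -0.3 10.8]
 turn [-0.001 -0.001  0.   ]
```

>>> jog_arm(commands=[[-1,0.5,5,0,0,0,0],[0,0,4,0,0,0,0],[0,0,0,0,0,0,0]])

```text
time: 23.37
position: [0.6542, -0.1223, -0.0328]
tool_rot: [-3.122, 0.347, -0.003]
wrist_force: [-0.1, -0.5, 0.0]
gripper_width: 0.0858
```

```bash
python3 green.py
```

```text
green [252.17 248.81] [ 206  204   93   90 6422] [ 0.6533 -0.1209  0.012 ]
t 23.42 p [ 0.6542 -0.1224 -0.0326] z [ 0.002  0.    -1.   ] yaw -12.7 F [-0.8  0.1 -0.6] w 0.0853
 shift [-1.2 -1.2  1.4]
 turn [-0.001 -0.002 -0.   ]
```

>>> jog_arm(commands=[[0,0,0,0,0,0,60],[0,0,0,0,0,0,110],[0,0,0,0,0,0,160],[0,0,0,0,0,0,200],[0,0,0,0,0,0,200],[0,0,0,0,0,0,200]])

```text
time: 23.92
position: [0.6552, -0.1227, -0.0311]
tool_rot: [-3.122, 0.348, -0.006]
wrist_force: [0.4, 0.8, -0.9]
gripper_width: 0.047
```

Run:
```python
from h import *
s,c=shot("wrist","w24")
to([.5222,.2567,.1],-12.7)
```

```text
t 23.97 p [ 0.6551 -0.1227 -0.0311] z [ 0.004  0.    -1.   ] yaw -12.71 F [-0.3 -0.3 -0.2] w 0.047
 shift [-212.7 -341.  -131.5]
 turn [-0.001 -0.003 -0.   ]
```

View pics/w24.png

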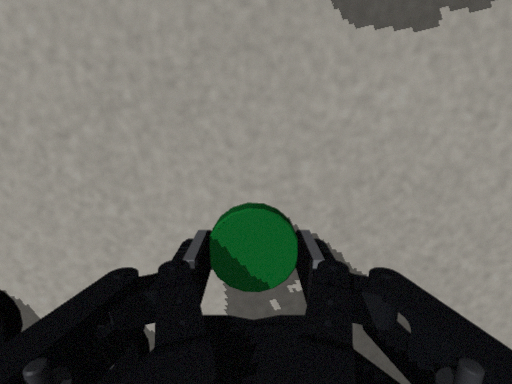

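>>> jog_arm(commands=[[0,0,-15,0,0,0,200],[0,0,-30,0,0,0,200],[0,0,-35,0,0,0,200],[0,0,-35,0,0,0,200],[0,0,-30,0,0,0,200],[0,0,0,0,0,0,200]])

```text
time: 24.47
position: [0.652, -0.1234, 0.1221]
tool_rot: [3.121, -0.351, -0.003]
wrist_force: [0.7, -0.2, 0.1]
gripper_width: 0.0468
```

Run:
```python
from h import *
to([.5222,.2567,.1],-12.7)
```

```text
t 24.47 p [ 0.652  -0.1234  0.1221] z [-0.002 -0.001 -1.   ] yaw -12.83 F [ 0.7 -0.2  0.1] w 0.0468
 shift [-210.9 -341.8   22.1]
 turn [ 0.001  0.002 -0.002]
```

>>> jog_arm(commands=[[-20,-32,0,0.001,0.002,0,200],[-20,-32,0,0,0,0,200],[-20,-32,0,0,0,0,200],[-20,-32,0,0,0,0,200],[-20,-32,0,0,0,0,200],[-20,-32,0,0,0,0,200],[-20,-32,0,0,0,0,200],[-20,-32,0,0,0,0,200],[-20,-32,0,0,0,0,200],[-10,-16,0,0,0,0,200],[0,0,0,0,0,0,200],[0,0,0,0,0,0,200]])

```text
time: 25.47
position: [0.532, 0.2244, 0.1338]
tool_rot: [-3.115, 0.367, -0.019]
wrist_force: [0.6, -0.9, -0.9]
gripper_width: 0.0469
```

Run:
```python
from h import *
to([.5222,.2567,.08],-12.7)
```

```text
t 25.47 p [0.532  0.2244 0.1338] z [ 0.013  0.003 -1.   ] yaw -13.44 F [ 0.6 -0.9 -0.9] w 0.0469
 shift [-17.7 -28.8  53.7]
 turn [-0.006 -0.012 -0.013]
```

>>> jog_arm(commands=[[-8,-15,10,-0.006,-0.012,-0.013,200],[-8,-13,15,0,0,0,200],[0,0,12,0,0,0,200],[0,0,0,0,0,0,200],[0,0,0,0,0,0,200]])

```text
time: 25.88
position: [0.5263, 0.2497, 0.0985]
tool_rot: [-3.12, 0.358, -0.004]
wrist_force: [0.2, -0.9, -0.3]
gripper_width: 0.0468
```

Run:
```python
from h import *
to([.5222,.2567,.0549],-12.7)
```

```text
t 25.88 p [0.5263 0.2497 0.0985] z [ 0.003  0.001 -1.   ] yaw -13.1 F [ 0.2 -0.9 -0.3] w 0.0468
 shift [-5.7 -5.8 43.6]
 turn [-0.002 -0.002 -0.007]
```

>>> jog_arm(commands=[[-5,-6,4,-0.002,-0.002,-0.007,200],[0,0,8,0,0,0,200],[0,0,6,0,0,0,200],[0,0,0,0,0,0,200]])

```text
time: 26.22
position: [0.5249, 0.2531, 0.0809]
tool_rot: [-3.121, 0.355, -0.004]
wrist_force: [0.9, 0.7, -1.0]
gripper_width: 0.047
```

Run:
```python
from h import *
to([.5222,.2567,.0549],-12.7)
s,c=shot("wrist","w25")
cv2.imwrite("pics/w25z.png",cv2.resize(c["img"][110:290,160:350],None,fx=4,fy=4,interpolation=cv2.INTER_CUBIC)[:600])
```

```text
t 26.22 p [0.5249 0.2531 0.0809] z [ 0.002  0.    -1.   ] yaw -13.0 F [ 0.9  0.7 -1. ] w 0.047
 shift [-3.5 -2.9 26. ]
 turn [-0.001 -0.002 -0.005]
```

View pics/w25z.png

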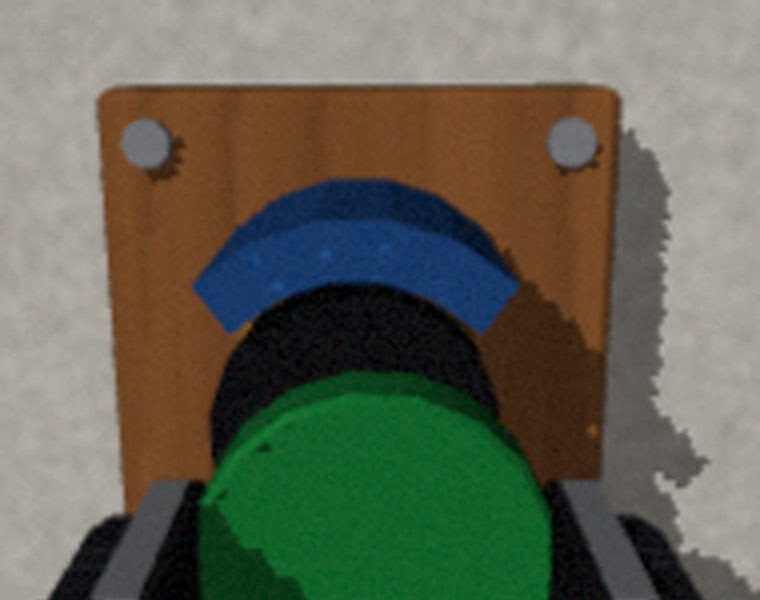

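>>> jog_arm(commands=[[-3,-3,4,0,-0.002,-0.005,200],[0,0,4,0,0,0,200],[0,0,0,0,0,0,200]])

```text
time: 26.52
position: [0.5232, 0.2565, 0.0731]
tool_rot: [-3.121, 0.348, -0.002]
wrist_force: [0.1, -1.3, -0.2]
gripper_width: 0.0472
```

Run:
```python
from h import *
to([.5222,.2567,.0549],-12.7)
```

```text
t 26.52 p [0.5232 0.2565 0.0731] z [ 0.001  0.001 -1.   ] yaw -12.74 F [ 0.1 -1.3 -0.2] w 0.0472
 shift [-1.1  0.  18.2]
 turn [-0.001 -0.001 -0.001]
```

>>> jog_arm(commands=[[-1,0,4,0,0,0,200],[0,0,4,0,0,0,200],[0,0,3,0,0,0,200]])

```text
time: 26.77
position: [0.5225, 0.2571, 0.0617]
tool_rot: [-3.12, 0.348, -0.003]
wrist_force: [0.4, -0.0, -0.3]
gripper_width: 0.0471
```

>>> jog_arm(commands=[[0,0,3,0,0,0,200],[0,0,1,0,0,0,200]])

```text
time: 26.93
position: [0.5221, 0.2571, 0.0567]
tool_rot: [-3.121, 0.347, -0.002]
wrist_force: [0.0, -0.3, -0.0]
gripper_width: 0.0469
```

>>> jog_arm(commands=[[0,0,1,0,0,0,200]])

```text
time: 27.02
position: [0.5222, 0.2572, 0.0556]
tool_rot: [-3.121, 0.347, -0.002]
wrist_force: [-0.3, 2.0, 4.8]
gripper_width: 0.0471
```

>>> jog_arm(commands=[[0,0,0.5,0,0,0,200],[0,0,0,0,0,0,100],[0,0,0,0,0,0,0],[0,0,0,0,0,0,0],[0,0,0,0,0,0,0],[0,0,-15,0,0,0,0],[0,0,-25,0,0,0,0],[0,0,-35,0,0,0,0],[0,0,-20,0,0,0,0],[0,0,0,0,0,0,0]])

```text
time: 27.85
position: [0.5209, 0.2554, 0.1523]
tool_rot: [3.119, -0.35, -0.002]
wrist_force: [-0.2, 0.5, -0.5]
gripper_width: 0.0853
```

Run:
```python
from h import *
to([.5222,.2567,.1],-12.7)
s,c=shot("wrist","w26")
cv2.imwrite("pics/w26z.png",cv2.resize(c["img"][110:260,180:330],None,fx=4,fy=4,interpolation=cv2.INTER_CUBIC)[:600])
s,c=shot("scene","s26")
cv2.imwrite("pics/s26z.png",cv2.resize(c["img"][110:210,320:440],None,fx=6,fy=6,interpolation=cv2.INTER_CUBIC)[:600])
```

```text
t 27.85 p [0.5209 0.2554 0.1523] z [-0.002 -0.002 -1.   ] yaw -12.79 F [-0.2  0.5 -0.5] w 0.0853
 shift [ 1.  -1.7 52.3]
 turn [ 0.003  0.001 -0.002]
```

View pics/w26z.png

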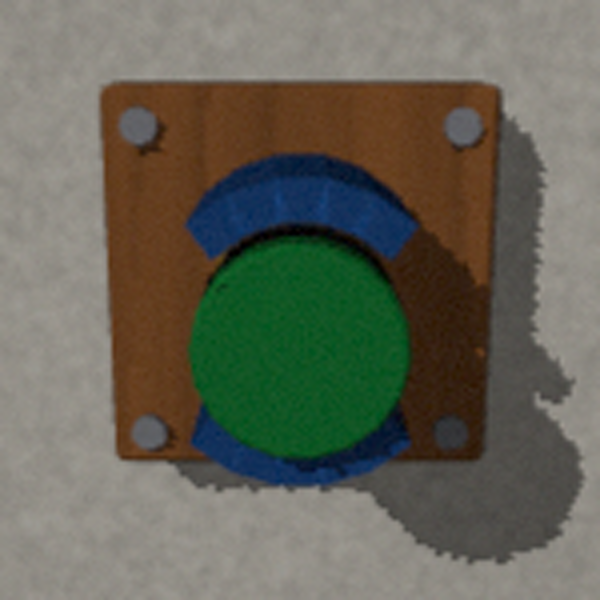

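View pics/s26z.png

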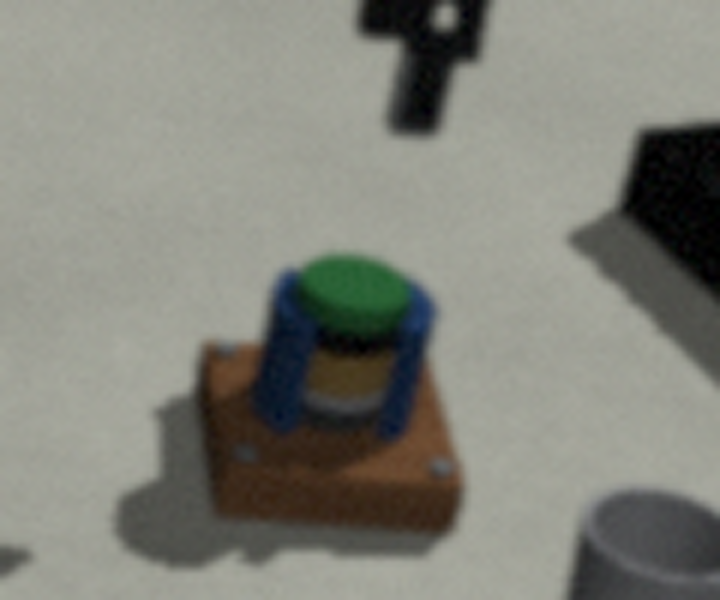

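Run:
```python
from h import *
for n in ("scene","wrist","top"):
    s=state();c=viewer.capture(n);im=c["img"]
    h=cv2.cvtColor(im,cv2.COLOR_BGR2HSV);H,S,V=[h[...,i].astype(int) for i in range(3)]
    m=(H>45)&(H<90)&(S>100)
    if n=="scene": m[:,:300]=0;m[:120]=0;m[:,430:]=0
    if n=="top": m[:,200:]=0
    m=m.astype(np.uint8)
    cs=cv2.findContours(m,0,cv2.CHAIN_APPROX_NONE)[0]
    if not cs: continue
    k=max(cs,key=cv2.contourArea);print(n,"meas",cv2.fitEllipse(k),cv2.boundingRect(k))
    t=np.linspace(0,2*np.pi,60)
    for C in((.5229,.2586),(.5235,.2575)):
      q=[]
      for z in((.1,.0885) if n=="scene" else (.1,)):
        for a in t: q.append(proj(c,[C[0]+.025*np.cos(a),C[1]+.025*np.sin(a),z],s if n=="wrist" else None))
      q=np.array(q,np.float32);hull=cv2.convexHull(q);print("  pred",cv2.fitEllipse(hull),q.min(0),q.max(0))
```

```text
scene meas ((378.5740051269531, 159.49166870117188), (12.661426544189453, 17.6213436126709), 104.26537322998047) (370, 153, 18, 15)
  pred ((378.52496337890625, 157.42596435546875), (13.130617141723633, 20.63795280456543), 99.55619049072266) [368.7562  150.78621] [388.3336  164.08841]
  pred ((378.2171936035156, 157.56204223632812), (13.142988204956055, 20.64375114440918), 99.55094146728516) [368.4454 150.9167] [388.02878 164.2301 ]
wrist meas ((256.75433349609375, 196.2324981689453), (55.50037384033203, 56.73366165161133), 173.79420471191406) (229, 167, 57, 58)
  pred ((257.5831298828125, 195.6610870361328), (56.00054168701172, 58.114933013916016), 87.49285125732422) [228.53265 167.67796] [286.6307  223.65907]
  pred ((258.54052734375, 196.71568298339844), (55.87667465209961, 58.055850982666016), 86.8653793334961) [229.52135 168.79317] [287.55673 224.65298]
top meas ((129.6980743408203, 215.9066619873047), (18.530542373657227, 19.339317321777344), 87.01966857910156) (120, 207, 20, 19)
  pred ((129.0255889892578, 215.05039978027344), (19.237926483154297, 19.717267990112305), 45.7211799621582) [119.28496 205.31578] [138.76385 224.78142]
  pred ((129.4553680419922, 214.80833435058594), (19.237407684326172, 19.71516227722168), 45.776424407958984) [119.7152  205.07458] [139.19322 224.53847]
```

>>> jog_arm(commands=[[1,-2,10,0.003,0.001,0,255],[0,0,15,0,0,0,255],[0,0,15,0,0,0,255],[0,0,10,0,0,0,255],[0,0,10,0,0,0,255],[0,0,5,0,0,0,255],[0,0,0,0,0,0,255],[0,0,0,0,0,0,255]])

```text
time: 28.77
position: [0.5163, 0.2541, 0.0705]
tool_rot: [3.111, -0.349, -0.016]
wrist_force: [0.7, -0.3, 0.4]
gripper_width: 0.0001
```

Run:
```python
from h import *
to([.5226,.258,.0653],-12.7)
s,c=shot("wrist","w27")
cv2.imwrite("pics/w27z.png",cv2.resize(c["img"][110:290,160:350],None,fx=4,fy=4,interpolation=cv2.INTER_CUBIC)[:600])
```

```text
t 28.77 p [0.5163 0.2541 0.0705] z [-0.012 -0.01  -1.   ] yaw -12.81 F [ 0.7 -0.3  0.4] w 0.0001
 shift [ 5.3 -5.3  5.1]
 turn [ 0.012  0.009 -0.002]
```

View pics/w27z.png

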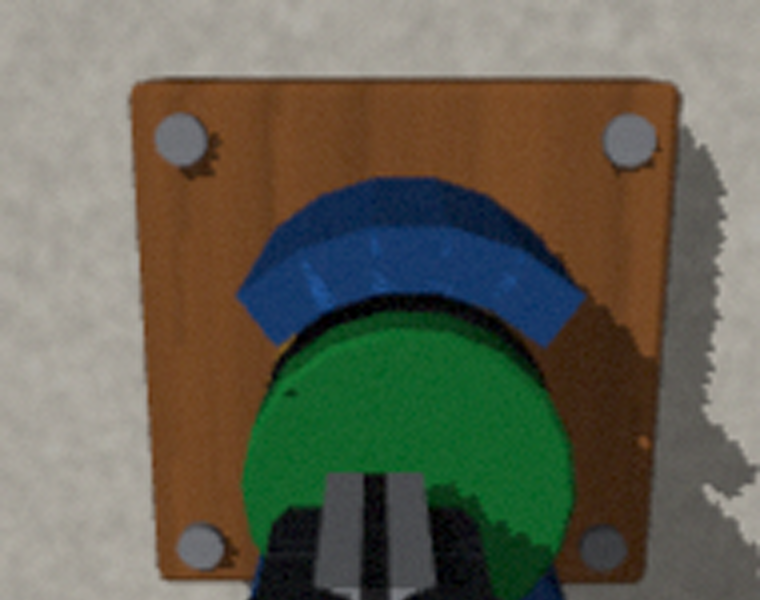

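>>> jog_arm(commands=[[5,-5,-6,0.012,0.009,0,255],[0,0,0,0,0,0,255],[0,0,0,0,0,0,255]])

```text
time: 29.07
position: [0.5241, 0.2589, 0.0788]
tool_rot: [-3.119, 0.35, -0.005]
wrist_force: [0.1, -0.7, 0.1]
gripper_width: -0.0001
```

Run:
```python
from h import *
to([.5226,.258,.0653],-12.7)
```

```text
t 29.07 p [0.5241 0.2589 0.0788] z [ 0.003  0.002 -1.   ] yaw -12.81 F [ 0.1 -0.7  0.1] w -0.0001
 shift [-1.3  1.3 13.5]
 turn [-0.003 -0.003 -0.002]
```

>>> jog_arm(commands=[[-1,1,4,-0.003,-0.003,0,255],[0,0,4,0,0,0,255],[0,0,1,0,0,0,255]])

```text
time: 29.32
position: [0.524, 0.2589, 0.0708]
tool_rot: [-3.119, 0.35, -0.002]
wrist_force: [0.1, -0.2, -1.1]
gripper_width: -0.0002
```

>>> jog_arm(commands=[[0,0,1,0,0,0,255]])

```text
time: 29.4
position: [0.5238, 0.2589, 0.0695]
tool_rot: [-3.12, 0.35, -0.002]
wrist_force: [-0.2, -0.2, -0.4]
gripper_width: 0.0002
```

>>> jog_arm(commands=[[0,0,1,0,0,0,255]])

```text
time: 29.48
position: [0.5237, 0.2589, 0.0682]
tool_rot: [-3.12, 0.35, -0.001]
wrist_force: [-0.4, -0.6, -0.0]
gripper_width: -0.0001
```

>>> jog_arm(commands=[[0,0,1,0,0,0,255]])

```text
time: 29.57
position: [0.5236, 0.2588, 0.067]
tool_rot: [-3.12, 0.35, -0.001]
wrist_force: [-0.9, -0.6, -0.3]
gripper_width: -0.0001
```

>>> jog_arm(commands=[[0,0,1,0,0,0,255]])

```text
time: 29.65
position: [0.5235, 0.2587, 0.0658]
tool_rot: [-3.12, 0.35, -0.001]
wrist_force: [0.2, -0.1, 0.1]
gripper_width: 0.0001
```

>>> jog_arm(commands=[[0,0,1,0,0,0,255]])

```text
time: 29.73
position: [0.5236, 0.2587, 0.0648]
tool_rot: [-3.12, 0.35, -0.001]
wrist_force: [-0.6, -0.0, 3.3]
gripper_width: -0.0002
```

>>> jog_arm(commands=[[0,0,1,0,0,0,255]])

```text
time: 29.82
position: [0.5236, 0.2587, 0.0638]
tool_rot: [-3.12, 0.35, -0.001]
wrist_force: [-1.0, -0.4, 4.3]
gripper_width: 0.0004
```

>>> jog_arm(commands=[[0,0,1,0,0,0,255],[0,0,1,0,0,0,255],[0,0,1,0,0,0,255],[0,0,1,0,0,0,255],[0,0,1,0,0,0,255]])

```text
time: 30.23
position: [0.5237, 0.2588, 0.0596]
tool_rot: [-3.119, 0.35, -0.0]
wrist_force: [-3.0, -0.8, 6.8]
gripper_width: 0.0002
```

>>> jog_arm(commands=[[0,0,1,0,0,0,255],[0,0,1,0,0,0,255]])

```text
time: 30.4
position: [0.5237, 0.2588, 0.0581]
tool_rot: [-3.119, 0.35, 0.0]
wrist_force: [-3.3, -1.3, 6.8]
gripper_width: -0.0001
```

>>> jog_arm(commands=[[0,0,1.2,0,0,0,255],[0,0,1.2,0,0,0,255]])

```text
time: 30.57
position: [0.5238, 0.2589, 0.0565]
tool_rot: [-3.118, 0.35, 0.001]
wrist_force: [-3.3, -0.3, 7.5]
gripper_width: -0.0003
```

>>> jog_arm(commands=[[0,0,1,0,0,0,255]])

```text
time: 30.65
position: [0.5238, 0.2589, 0.0559]
tool_rot: [-3.118, 0.35, 0.001]
wrist_force: [-2.7, -1.7, 9.8]
gripper_width: 0.0001
```

Run:
```python
from h import *
for i in range(4):
    s,c=shot("wrist","w28"); print(s["time"],s["position"].round(4),s["wrist_force"].round(1))
cv2.imwrite("pics/w28z.png",cv2.resize(c["img"][110:290,160:350],None,fx=4,fy=4,interpolation=cv2.INTER_CUBIC)[:600])
s,c=shot("scene","s28")
cv2.imwrite("pics/s28z.png",cv2.resize(c["img"][110:210,320:440],None,fx=6,fy=6,interpolation=cv2.INTER_CUBIC)[:600])
```

```text
30.65 [0.5238 0.2589 0.0559] [-2.7 -1.7  9.8]
30.7 [0.5237 0.2589 0.0558] [-3.4 -0.9  8.8]
30.75 [0.5238 0.2589 0.0558] [-3.3 -1.7  9.9]
30.8 [0.5238 0.2589 0.0559] [-4.3 -2.2  9.5]
```

View pics/w28z.png

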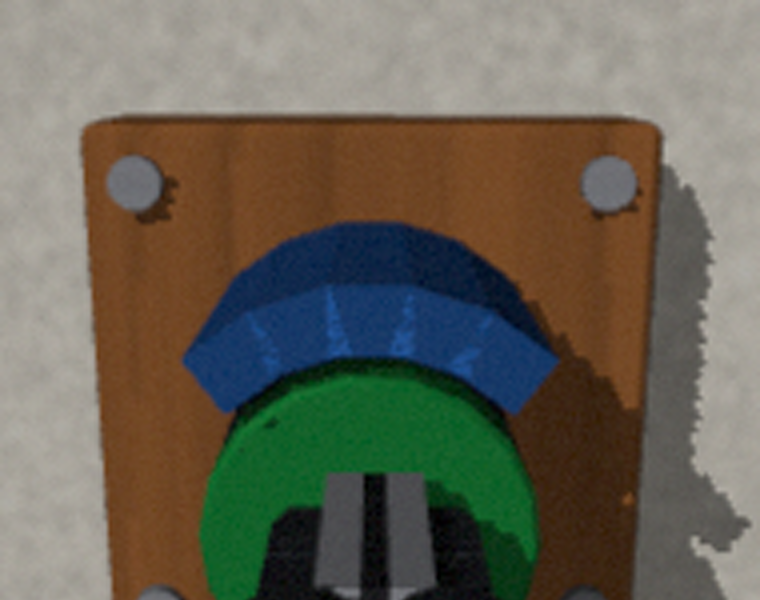

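View pics/s28z.png

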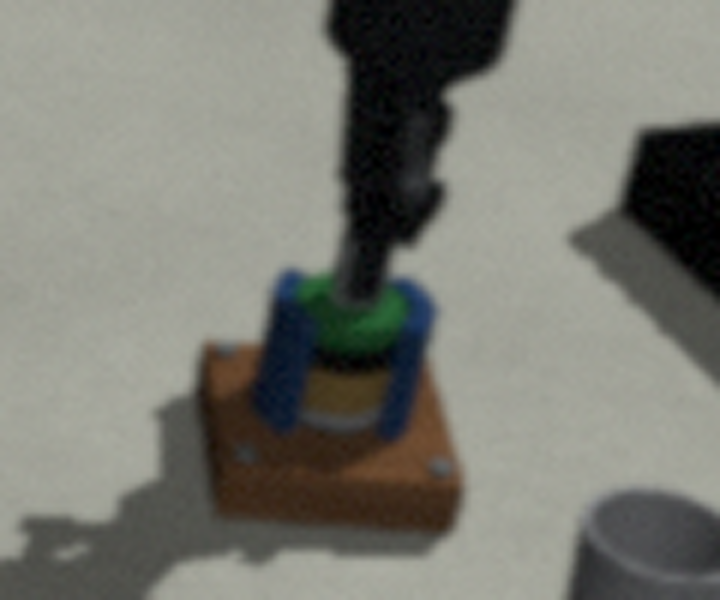

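>>> jog_arm(commands=[[0,0,1,0,0,0,255]])

```text
time: 30.98
position: [0.5238, 0.2589, 0.0555]
tool_rot: [-3.117, 0.35, 0.002]
wrist_force: [-3.5, -1.5, 9.2]
gripper_width: 0.0
```

Run:
```python
from h import *
P=[];F=[]
for i in range(6):
    s,c=shot("wrist","w29"); P.append(s["position"]);F.append(s["wrist_force"])
print(np.round(P,5)[:,2],np.mean(F,0).round(2))
```

```text
[0.05545 0.05535 0.05539 0.05541 0.05544 0.05542] [-3.49 -1.45  9.14]
```

>>> jog_arm(commands=[[0,0,1,0,0,0,255]])

```text
time: 31.37
position: [0.5238, 0.2589, 0.055]
tool_rot: [-3.117, 0.35, 0.002]
wrist_force: [-3.6, -1.6, 10.3]
gripper_width: -0.0
```

Run:
```python
from h import *
P=[];F=[]
for i in range(6):
    s,c=shot("wrist","w30"); P.append(s["position"]);F.append(s["wrist_force"])
print(np.round(P,5)[:,2],np.mean(F,0).round(2));to([.5226,.258,.0551],-12.7)
s,c=shot("scene","s30")
cv2.imwrite("pics/s30z.png",cv2.resize(c["img"][130:190,350:410],None,fx=10,fy=10,interpolation=cv2.INTER_CUBIC)[:600])
s,c=shot("top","t30")
```

```text
[0.05499 0.05491 0.05491 0.05494 0.05492 0.05494] [-3.46 -1.1   9.72]
t 31.67 p [0.5238 0.2589 0.0549] z [-0.001  0.005 -1.   ] yaw -12.82 F [-3.  -1.7  9.4] w 0.0001
 shift [-0.9  1.2 -0.2]
 turn [-0.005  0.002 -0.002]
```

View pics/s30z.png

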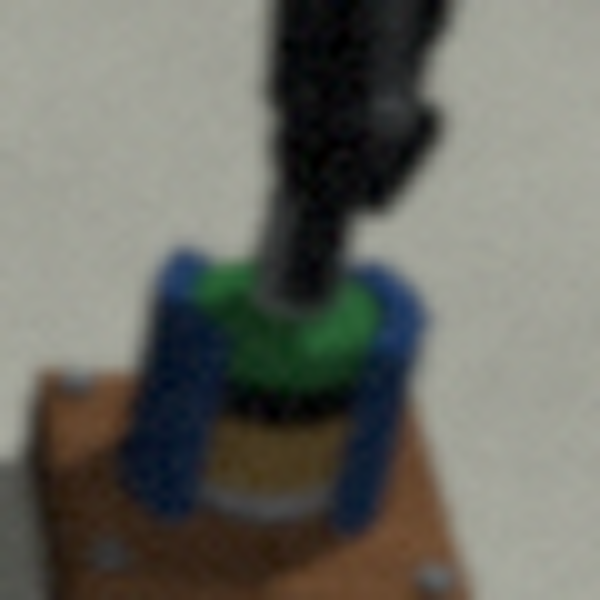

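View pics/t30.png

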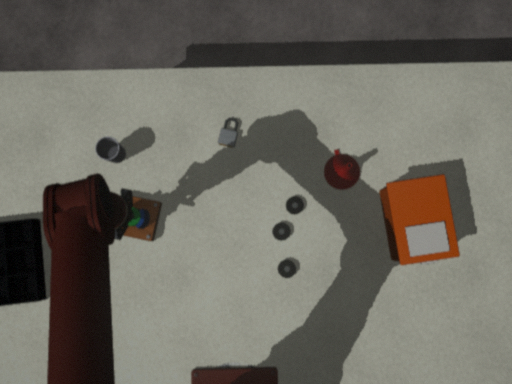

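The picture shows the green disc level with the cheek tops, the stack in order, and the bystanders unmoved. Position (about 10 mm below contact) and force (about 9.7 N) both fit flush, so I'm handing in.

```bash
python3 -c "
from cell import ticket,state
print(state()['position'],state()['wrist_force']);print(ticket.close_job())"
```

```text
[0.52377956 0.25894684 0.05497577] [-4.91790119 -0.62446184  9.54458947]
the job is handed in; nothing more can be done
None
```

The valve is stacked in the jig: brass body, then the leftmost black spacer, then the green disc, each let go before I fetched the next. I handed in at about 31.7 s with the shut fingers still pressing the disc flush.

**Final checks**
- **Height:** the tool was about 10.1 mm below first contact with the disc, and flush is 10 mm. First contact is only known to about ±0.5 mm.
- **Force:** the push averaged 9.7 N against the roughly 10 N expected. With the spring figures given, that works out at 9.2–9.6 mm pressed, slightly less than the position reading. There was also a sideways force of about 3.5 N.
- **Cameras:** the last scene picture shows the disc level with the cheeks. In the overhead view the bystanders are where they started. The images can't confirm flush to better than about 1 mm.

**What disagreed**
- **Fingertips:** they sit about 35 mm short of the reported TCP. My first grasp closed on air above the brass body.
- **Probe:** I measured that offset by touching the brass body's top with the shut fingers, which peaked at 35 N vertical (about 37 N in all). I used the offset from then on.
- **Jig position:** the overhead camera and the wrist camera disagreed by about 4 mm. I used the wrist camera, and the parts went in with no more than about 5 N of contact.

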